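# Click an ink cartridge into the shop's label printer and shut its cover

### The job

The label printer has an empty cartridge bay. Stand the loose ink cartridge in the empty bay, its grooved end towards the sprung ball, press it gently but firmly until it clicks past the ball and sits fully home, then press the printer's cover fully shut. The print head under the bay is delicate, so never shove hard, and leave the other things on the counter as they are.

Things in the scene. Friction and masses are not known exactly. Their poses are not given: they have to be found in the camera images.
- cartridge: loose ink cartridge, standing on the counter: black block 60 x 34 mm in plan (x, y), 46 mm high, paper labels on the sides, a grip tab on top, 80 to 170 g. Origin: centre of the underside; z up; -x is the grooved end. Its foot tapers in: a ramp 8 mm high and 4 mm in below the groove, 2 mm bevels on the other three edges
- cartridge_tab (a point): middle of the top of the cartridge's ribbed grip tab: 40 mm long (x), 14 mm thick (y), 26 mm high, top 72 mm above the underside, centred 2 mm towards +x of the cartridge's origin
- cartridge_groove (a point): middle of the catch groove across the cartridge's -x end: 10 mm high, 6 mm deep, its middle 13 mm above the underside. It must face the sprung ball
- bay: empty cartridge bay, a grey open-topped holder in the printer's well; beside it, 80 mm off along y, an identical bay holds a cartridge, fully home (which side is empty varies). Outside 70 x 44 x 44 mm, walls and floor 4 mm. Origin: centre of the underside; axes as the printer's. Fully home, the cartridge's axes agree with the bay's and its underside is at z = 4 mm, its tab's top at 76 mm
- bay_mouth (a point): centre of the empty bay's mouth, level with its square-edged rim, 44 mm above the bay's underside. The cavity is 62 x 36 mm (1 mm free all round the cartridge) and 40 mm deep.
- bay_catch (a point): the sprung steel ball, 10 mm across, poking 5 mm into the cavity from the middle of the bay's -x wall, 15 mm above the bay's underside. It meets the cartridge's ramp some 10 mm before home; the downward push needed grows to 13 to 20 N about 4 mm before home, then falls off as the ball enters the groove. Stiff: press on until it bottoms, it does not fall home by itself
- print_head: the floor of the empty bay, a plate 70 x 44 x 4 mm with the print head's seal and contacts; origin: centre of its underside, the same as the bay's. It must never bear more than 45 N
- printer: the label printer, grey, fixed: 280 x 250 x 168 mm. Origin: centre of the underside (x from -130 to +150 mm, y +-125 mm); -x is its front, with the label exit, and faces roughly to the robot. In its top is a well, x -75 to +55 mm, y +-95 mm, floor at z = 85 mm, in which the two bays stand at x = -20 mm, y = +40 and -40 mm
- cover (a joint): the flat printer cover over the well, hinged at the rear edge of the well: 0 = shut, lying flat on the printer's top; starts standing open at about 1.4 to 1.65 rad (upright). A stiff hinge (about 0.1 N m) keeps it wherever it is left; it shuts towards the robot when its free edge is pushed forward and down
- cover_hinge (a point): middle of the cover's hinge axis, which runs along the printer's y; 55 mm behind the printer's origin (+x) and 168 mm above the counter
- cover_edge (a point): middle of the cover's free edge, on its outer face (the upper face when shut): 135 mm from the hinge. The cover is 212 mm wide, 6 mm thick, with a clear window; a 60 mm wide finger lip sticks out 10 mm beyond this edge
- carton: bystander: the cartridge's empty open cardboard carton, 80 x 50 x 66 mm, flaps out to 60 mm from its centre; origin: centre of the underside. Stands on the side of the printer where the cartridge is not
- wine_bottle: bystander: full wine bottle, 74 mm wide, 298 mm tall; origin: centre of the underside
- label_roll: bystander: spare roll of labels standing on end, 96 mm wide, 55 mm high; origin: centre of the underside
- mug: bystander: white mug, 82 mm wide, 92 mm high; origin: centre of the underside
- screwdriver: bystander: screwdriver lying flat, 190 mm long; origin: below its middle
- tub: bystander: clear plastic tub 150 x 110 x 60 mm; origin: centre of the underside
- tape_measure: bystander: tape measure 68 x 36 x 64 mm; origin: centre of the underside
There are look-alikes about, which are no part of the job. Leave any green or orange look-alike of the cartridge alone.

How it is judged:
By the outcome, as a careful person would: the job done as asked, in the order asked, and still so for the second after the job is handed in, with the robot touching nothing.
It also fails if it takes over 72 s, if anything falls off the work surface, if the arm or the gripper's body presses on something with over 40 N, if the wrist force passes 120 N, or if a joint passes its speed limit or range.

### The arm

A 7-joint arm with a two-finger parallel gripper is mounted at the origin on the work surface. World frame = base frame: x ahead of the robot, y to its left, z up, the work surface at z = 0. Lengths are in m, angles in rad, forces in N, time in s.
With the tool pointing down it reaches from about 0.4 to 0.85 m from the base axis. Payload 4.5 kg.
Tool frame: the origin (TCP) lies on the centre line of the jaws, within the pads' length; the fingertips stand 11 mm ahead of it and the grasp point (between the pads) lies 8 mm behind it; z points along the fingers, x is the direction in which the jaws open and shut, and the axes are right-handed (so a half turn about z gives the same grasp; the last joint's range is limited). The gripper opens to 88 mm and grips with 3 to 60 N. Pads are 18 mm wide; open, the fingers measure 123 mm over their backs; the gripper's body (75 mm by 187 mm) begins 45 mm behind the grasp point.
Start: joints at [1.257, 0.689, -0.195, 1.565, 0.157, 0.902, -0.215], TCP at [0.213, -0.588, 0.25] pointing down, gripper open.
Joint ranges: [-3.01, 3.01], [-0.46, 2.08], [-1.47, 1.51], [0.13, 2.56], [-1, 4.14], [0.04, 2.09], [-2.66, 2.66]. Speed limits (rad/s): [2.57, 2.57, 3.14, 3.14, 3.14, 3.14, 3.14].

### API

Orientations are given as a unit quaternion [x, y, z, w].
In Python, from plant import r, vision, order, nets gives the robot as it stands.
- The arm moves only by the tool send_rows, never from a script. Its argument "series" is a list of rows, each an object with "delta_pos": the shift along the tool's x, y, z in cm, a list of three; "turn": the turn about the tool's z in degrees; "jaw": the closure, from 0 (fully open) to 1 (shut). In form: [{"delta_pos": [x, y, z], "turn": turn, "jaw": jaw}, ...]. A call has 1 to 8 rows; each row is the pose to reach, as a shift and turn from the pose commanded when the call began, along the tool's axes at that moment; what a row does not reach only later rows make up. A row lasts 1/12 s, in which the tool goes at most 41.7 mm and 7.16 degrees, less where a joint would pass 70% of its speed; a pose out of reach is approached as far as the arm can. A call with a gripper value outside its range is refused whole. The fingers move at their own pace and stop on an object; "force" is the grip in N (left out, the last holds). Time passes only in rows, so rows that repeat a pose let the fingers close. It gives the time, the measured TCP pose, the force and the opening at its end, in the units of the state.
- r.get_state(): the state, without advancing time (a new reading comes with each control period).
- vision.snapshot(name): name is "side" or "top"; returns the picture (420x560x3 uint8, blue, green, red); there is no depth.
- vision.camera_params(name): a dict with "intrinsics" (3x3 intrinsics, pixels), "extrinsics" (4x4, takes a point from world to camera coordinates). Camera axes: x right, y down, z forward; pixel columns grow to the right and rows downward; lengths in m; the calibration is good to about 2 mm. A picture is of the moment at which its call begins. camera_params takes no time and is no camera call.
- order.finish_job(): hands the job in, once; it reports no verdict.
Trained networks look in the newest picture that a camera, given by its name, has taken for a name from the list of things; names that differ only in an ending like _2 or _b are one class to them, and where a whole thing is asked for, a point or a joint stands for the part that bears it (a point fixed in the world has none). Each returns a list of dicts, best first, with "score" (0 to 1); they miss things now and then, are a little off and sometimes report something else, mostly with a low value. They report only what shows in the picture. A call takes as long as a camera call. They do not tell look-alikes from the thing itself.
- nets.boxes_of(camera, label): "location" ([row, column] as shares, 0 to 1, of the picture: columns of its width, rows of its height, amid what is visible of it).
- nets.trace(camera, label): "region" (420x560 bool, what is visible of it) and "location" ([row, column] as shares, 0 to 1, of the picture: columns of its width, rows of its height, amid what is visible of it).
The state is a dict: "clock": time; "q": joint angles; "qd": joint speeds; "joint_torque": joint torques, N m; "tool_pos": TCP position; "eef_rot": TCP orientation; "contact_force": force on the tool from outside, world axes, zero at the start; "moment": the same for the moment, N m; "opening": opening from 0.0 (shut) to 1.0 (fully open).
Only numpy, scipy, OpenCV 4.12 (cv2) and the standard library are available. Lean on these libraries where they do the work, as an engineer would, in place of code of your own. Each camera call takes 0.05 s, during which the arm holds its last target.

## Working session

There is one attempt and no reset: what is moved stays moved. The work goes in short steps, Python scripts to look and compute and a tool call to move; the robot and the scene stay as the last step left them, time stands still between calls to the robot, and variables do not carry over. Pictures are saved under pics/ and viewed, and the job is handed in when it is done.

Besides the shell and the picture viewer there is one more tool, called after ">>>" by a JSON object that holds its "fn" and its "kwargs", one argument or row to a line. send_rows: Moves the arm, as the interface text tells. Its arguments: {"type":"object","properties":{"series":{"type":"array"},"force":{"type":"number"}},"required":["series"]}

```bash
ls; mkdir -p pics
python3 - <<'E'
from plant import r, vision, order, nets
import cv2
print(r.get_state())
for n in("side","top"):
    cv2.imwrite(f"pics/{n}0.png",vision.snapshot(n)); p=vision.camera_params(n); print(p)
E
```

```text
pics
{'clock': 0.0, 'q': array([ 1.25680319,  0.68999679, -0.19452326,  1.5663344 ,  0.15729061,
        0.90250212, -0.21505594]), 'qd': array([ 9.89290000e-04, -7.51759814e-04, -9.53350232e-04,  5.10200829e-04,
       -5.96707110e-05, -6.46078221e-04, -1.60121208e-03]), 'joint_torque': array([ 3.07451510e-04, -5.27555430e+01, -1.26709610e+00, -1.53427076e+01,
       -5.27381455e-02,  6.49214722e-03,  1.75935111e-04]), 'tool_pos': array([ 0.2127676 , -0.58701787,  0.24890483]), 'eef_rot': array([ 8.18823446e-01, -5.74044693e-01, -7.89954605e-04, -4.80607768e-04]), 'contact_force': array([ 0.55373944, -0.78271417, -0.3310789 ]), 'moment': array([ 0.04819166,  0.0099155 , -0.01397505]), 'opening': 1.0017208139819778}
{'intrinsics': array([[438.61372087,   0.        , 279.19759694],
       [  0.        , 438.61372087, 213.41493093],
       [  0.        ,   0.        ,   1.        ]]), 'extrinsics': array([[-0.9059509 , -0.42327105,  0.00972532,  0.43355574],
       [-0.22783698,  0.46803414, -0.85383509,  0.22604681],
       [ 0.35685189, -0.77574845, -0.52045275,  1.22738432],
       [ 0.        ,  0.        ,  0.        ,  1.        ]])}
{'intrinsics': array([[516.54669709,   0.        , 277.24577709],
       [  0.        , 516.54669709, 205.88452928],
       [  0.        ,   0.        ,   1.        ]]), 'extrinsics': array([[-0.02955044, -0.99955724, -0.00347757, -0.02313485],
       [-0.97780969,  0.02962904, -0.20738934,  0.50148954],
       [ 0.20740056, -0.00272804, -0.9782523 ,  1.75170308],
       [ 0.        ,  0.        ,  0.        ,  1.        ]])}
```

View pics/side0.png

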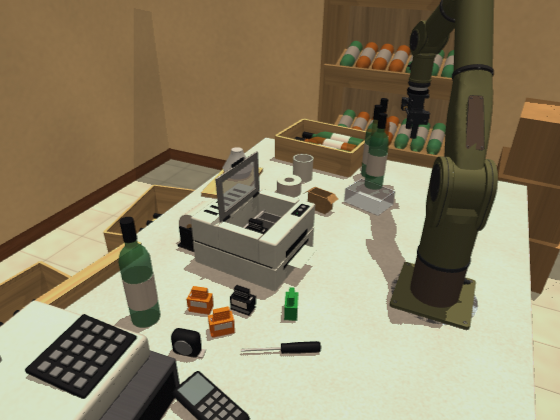

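View pics/top0.png

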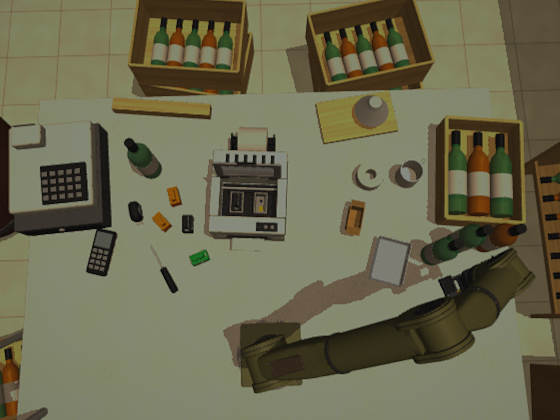

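```bash
cat > h.py <<'E'
import numpy as np, cv2
from plant import r, vision, order, nets
def cam(n):
    p=vision.camera_params(n); return p["intrinsics"],p["extrinsics"]
def ray(n,rc):
    K,E=cam(n); R,t=E[:3,:3],E[:3,3]
    d=R.T@np.linalg.inv(K)@np.array([rc[1],rc[0],1.0]); return -R.T@t,d
def onz(n,rc,z):
    c,d=ray(n,rc); return c+d*(z-c[2])/d[2]
def tri(rc1,rc2):
    A=[];b=[]
    c1,d1=ray("side",rc1);c2,d2=ray("top",rc2)
    s=np.linalg.lstsq(np.c_[d1,-d2],c2-c1,rcond=None)[0]
    p,q=c1+s[0]*d1,c2+s[1]*d2; return (p+q)/2,np.linalg.norm(p-q)
def proj(n,P):
    K,E=cam(n); p=K@(E[:3,:3]@np.asarray(P,float).reshape(-1,3).T+E[:3,3:4]); return (p[:2]/p[2]).T  # col,row
def crop(n,c0,r0,w,h,f,name):
    im=vision.snapshot(n)[r0:r0+h,c0:c0+w]; cv2.imwrite("pics/"+name,cv2.resize(im,None,fx=f,fy=f,interpolation=cv2.INTER_CUBIC))
E
python3 - <<'E'
from h import *
S=np.array([420,560])
crop("top",120,120,180,150,4,"t1.png"); crop("side",170,140,160,200,3,"s1.png")
for l in["cartridge","cartridge_tab","cartridge_groove","bay","bay_mouth","bay_catch","printer","cover_hinge","cover_edge"]:
    for n in("side","top"):
        print(l,n,[(np.round(d["location"]*S if isinstance(d["location"],np.ndarray) else np.array(d["location"])*S,1).tolist(),round(d["score"],2)) for d in nets.boxes_of(n,l)][:7])
E
```

```text
cartridge side [([324.9, 219.1], 0.93), ([299.2, 202.0], 0.87), ([305.4, 294.1], 0.7), ([299.9, 246.2], 0.59)]
cartridge top [([226.1, 187.0], 0.72), ([196.8, 173.9], 0.7), ([222.6, 159.5], 0.66), ([258.7, 201.3], 0.47)]
cartridge_tab side [([305.0, 292.1], 0.88), ([322.8, 223.9], 0.84), ([295.8, 241.5], 0.74), ([299.2, 199.3], 0.71), ([186.2, 236.6], 0.58), ([196.1, 367.1], 0.25)]
cartridge_tab top [([204.5, 259.7], 0.74), ([197.6, 174.3], 0.58), ([259.2, 199.3], 0.57)]
cartridge_groove side [([321.6, 223.0], 0.78), ([301.7, 243.5], 0.77), ([306.9, 293.1], 0.68), ([300.7, 201.6], 0.64)]
cartridge_groove top [([224.6, 189.1], 0.59), ([193.7, 176.1], 0.55), ([220.7, 162.1], 0.48), ([259.2, 199.3], 0.46)]
bay side [([220.4, 269.8], 0.47), ([185.8, 235.5], 0.23)]
bay top [([205.8, 258.9], 0.78)]
bay_mouth side [([216.6, 268.0], 0.55)]
bay_mouth top [([204.8, 261.0], 0.55)]
bay_catch side [([217.4, 266.5], 0.76)]
bay_catch top [([200.5, 258.5], 0.67), ([278.1, 171.7], 0.44)]
printer side [([232.5, 247.2], 0.57), ([218.2, 267.7], 0.26)]
printer top [([189.3, 249.8], 0.74)]
cover_hinge side [([187.0, 236.6], 0.66)]
cover_hinge top [([167.5, 245.5], 0.65)]
cover_edge side [([185.9, 235.7], 0.56), ([302.5, 245.1], 0.19)]
cover_edge top [([168.2, 247.6], 0.69)]
```

View pics/t1.png

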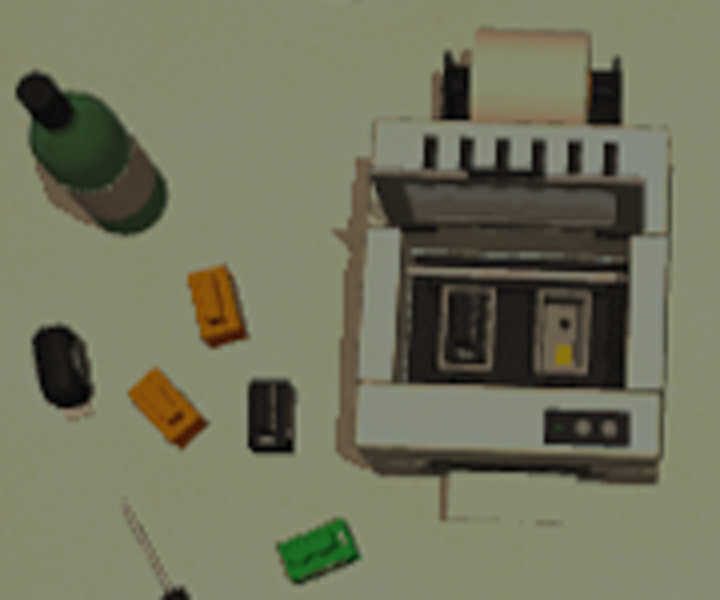

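View pics/s1.png

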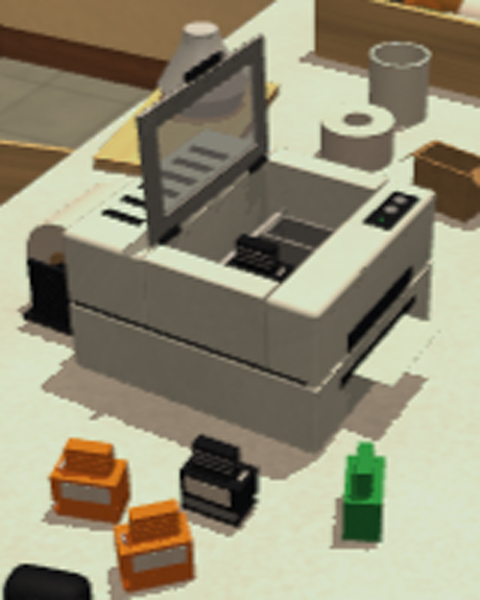

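Run:
```python
from h import *
print(-cam("side")[1][:3,:3].T@cam("side")[1][:3,3])
crop("side",222,280,45,45,13,"s2.png"); crop("top",170,205,36,40,14,"t2.png")
crop("top",205,150,90,80,7,"t3.png"); crop("side",190,140,140,120,5,"s3.png")
```

```text
[0.00628762 1.02985546 0.82758577]
```

View pics/s2.png

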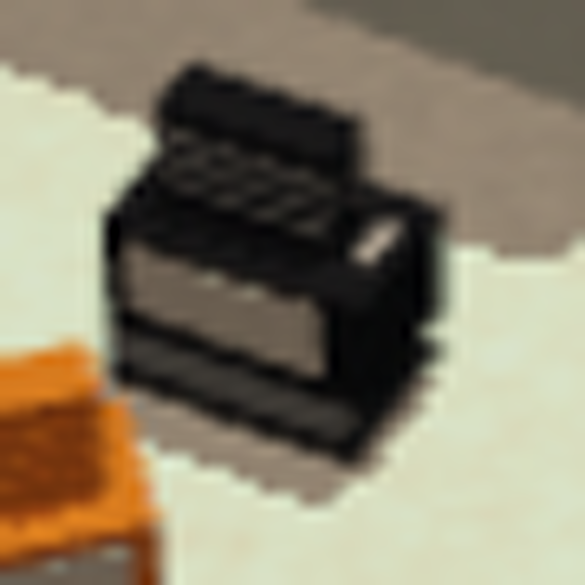

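View pics/t2.png

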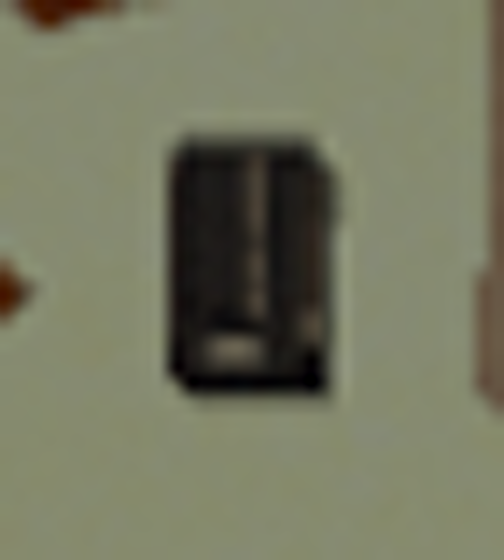

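View pics/t3.png

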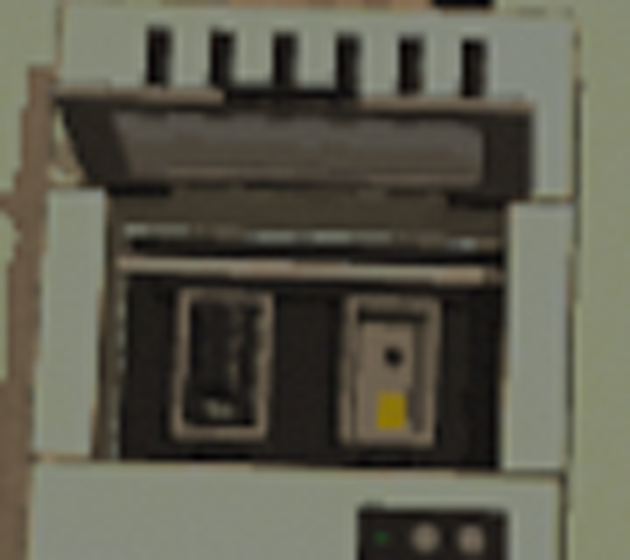

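View pics/s3.png

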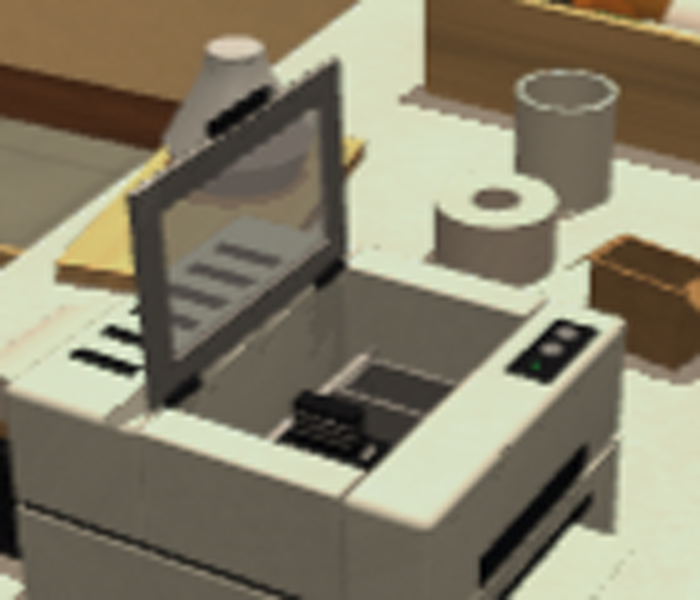

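Run:
```python
from h import *
def T3(x,y):return (150+y/7,205+x/7)
def T2(x,y):return (205+y/14,170+x/14)
for nm,p,z in [("bay FL",(172,440),.129),("bay2 FL",(338,445),.129),("bay2 FR",(435,445),.129),("bay2 RL",(343,297),.129),("bay2 RR",(440,299),.129),("bay1 RL",(180,288),.129),("bay1 FR",(268,440),.129),("bay1 RR",(272,290),.129),("well FL",(103,460),.168),("well FR",(503,470),.168)]:
    print(nm,onz("top",T3(*p),z).round(4))
# outer: printer front top corners from t1
for nm,p,z in [("prFL",(120+357/4,120+445/4),.168),("prFR",(120+662/4,120+457/4),.168)]:
    print(nm,onz("top",(p[1],p[0]),z).round(4))
for nm,p in [("L rear",(170,140)),("Lfront",(170,375)),("Rfront",(328,395)),("Rrear",(318,138))]:
    print(nm,onz("top",T2(*p),.046).round(4))
for nm,p in [("green",(202,258.5)),("orange1",(174,197)),("orange2",(161,222)),("carton",(354,217)),("tub",(390,262)),("printer front base",(350/4+120,120+460/4))]:
    print(nm,onz("top",(p[1],p[0]),.03).round(3))
crop("side",385,60,70,90,7,"s4.png");crop("top",420,240,120,80,6,"t4.png")
```

```text
bay FL [0.4654 0.1216 0.129 ]
bay2 FL [0.4606 0.0426 0.129 ]
bay2 FR [ 0.4592 -0.0035  0.129 ]
bay2 RL [0.5329 0.0388 0.129 ]
bay2 RR [ 0.5305 -0.0077  0.129 ]
bay1 RL [0.5398 0.117  0.129 ]
bay1 FR [0.464  0.0759 0.129 ]
bay1 RR [0.5374 0.0728 0.129 ]
well FL [0.4491 0.1502 0.168 ]
well FR [ 0.4388 -0.0354  0.168 ]
prFL [0.399  0.1844 0.168 ]
prFR [ 0.3818 -0.0617  0.168 ]
L rear [0.4795 0.2951 0.046 ]
Lfront [0.4201 0.2945 0.046 ]
Rfront [0.4139 0.2553 0.046 ]
Rrear [0.4789 0.2581 0.046 ]
green [0.327 0.228 0.03 ]
orange1 [0.549 0.328 0.03 ]
orange2 [0.46  0.372 0.03 ]
carton [ 0.457 -0.307  0.03 ]
tub [ 0.295 -0.422  0.03 ]
printer front base [0.409 0.209 0.03 ]
```

View pics/s4.png

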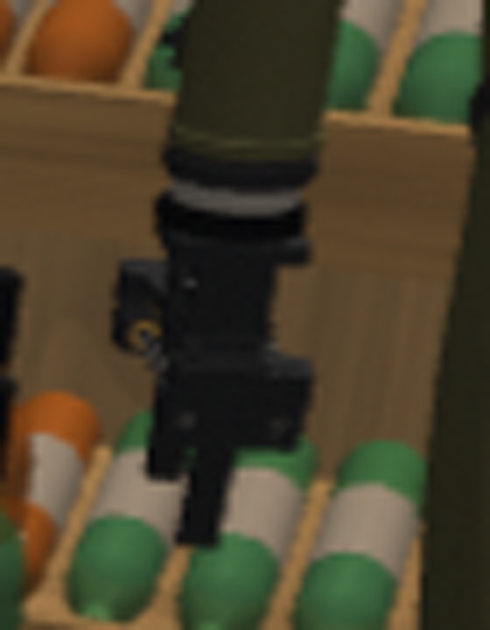

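View pics/t4.png

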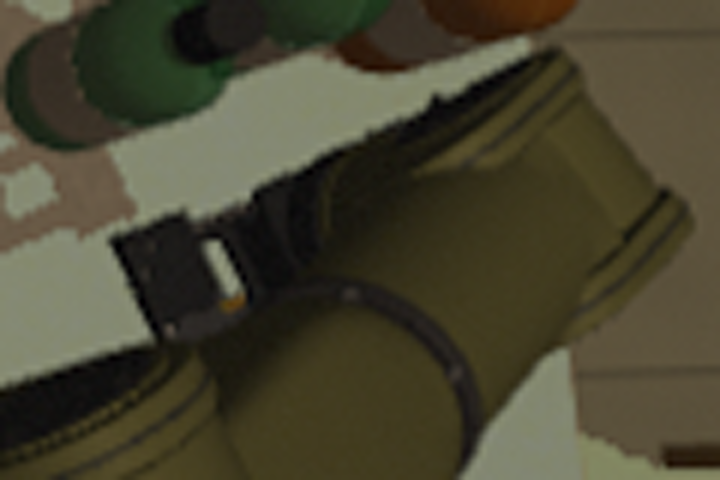

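Run:
```python
from h import *
print(onz("side",(295.8,241.5),.065).round(4))
def S2(x,y):return (280+y/13,222+x/13)
# tab top ridge corners, body corners in side view
for nm,p,z in [("tab top far-left",(195,65),.072),("tab top right far",(355,115),.072),("tab near left",(165,95),.072),("tab near right",(350,150),.072),("body near-left top",(112,212),.046),("body near right top",(335,298),.046),("body far right top",(445,210),.046),("bottom near right",(352,462),.0),("bottom near left",(118,378),.0)]:
    print(nm,onz("side",S2(*p),z).round(4))
# overlay model
im=vision.snapshot("side");im2=vision.snapshot("top")
c=np.array([.449,.278]);yaw=0.0
def box(c,yaw,lx,ly,z0,z1,dx=0):
    R=np.array([[np.cos(yaw),-np.sin(yaw)],[np.sin(yaw),np.cos(yaw)]])
    return [np.r_[c+R@np.array([dx+sx*lx/2,sy*ly/2]),z] for z in(z0,z1) for sx,sy in((-1,-1),(1,-1),(1,1),(-1,1))]
for n,img,(c0,r0,w,h,f),o in(("side",im,(222,275,50,50,12),"o1.png"),("top",im2,(165,200,50,50,12),"o2.png")):
    k=cv2.resize(img[r0:r0+h,c0:c0+w],None,fx=f,fy=f,interpolation=cv2.INTER_CUBIC)
    for b,col in((box(c,yaw,.06,.034,0,.046),(0,0,255)),(box(c,yaw,.04,.014,.046,.072,.002),(0,255,255))):
        q=((proj(n,b)-[c0,r0]+.5)*f).astype(int)
        for i in range(4):
            for a,d in((i,(i+1)%4),(i+4,4+(i+1)%4),(i,i+4)): cv2.line(k,tuple(map(int,q[a])),tuple(map(int,q[d])),col,1)
    cv2.imwrite("pics/"+o,k)
```

```text
[0.4447 0.3011 0.065 ]
tab top far-left [0.4715 0.2767 0.072 ]
tab top right far [0.4355 0.276  0.072 ]
tab near left [0.4724 0.2871 0.072 ]
tab near right [0.4314 0.2855 0.072 ]
body near-left top [0.4803 0.2969 0.046 ]
body near right top [0.4281 0.2994 0.046 ]
body far right top [0.4203 0.2674 0.046 ]
bottom near right [0.427  0.2968 0.    ]
bottom near left [0.4817 0.2964 0.    ]
```

View pics/o1.png

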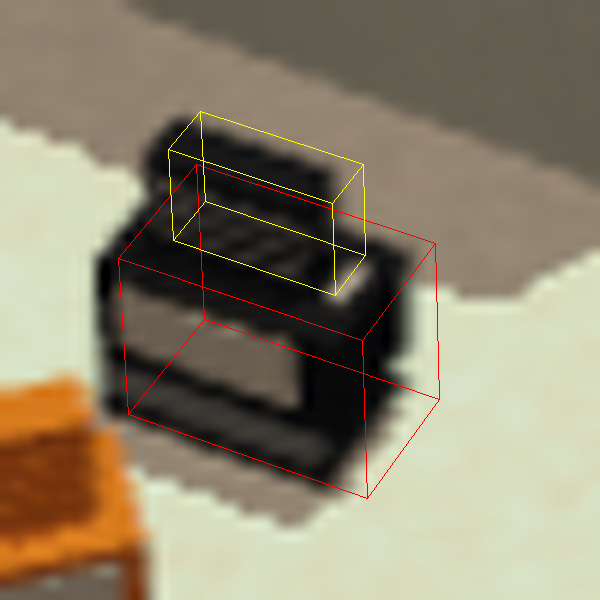

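View pics/o2.png

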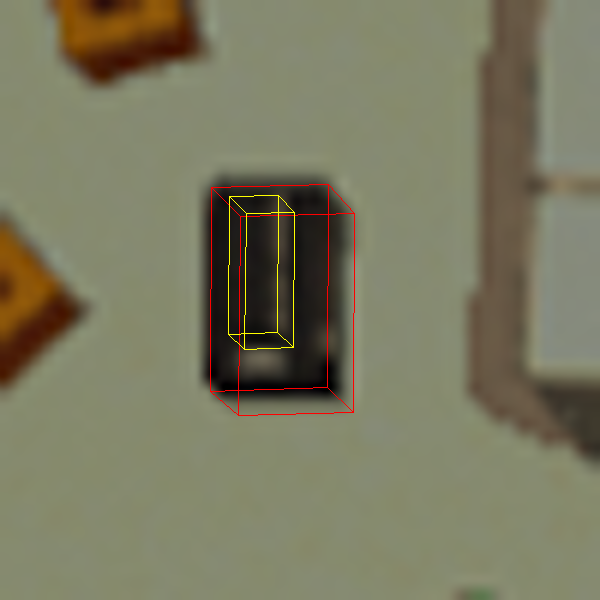

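```bash
cat >> h.py <<'E'
from scipy.spatial.transform import Rotation as Rot
def plan(P,ang=None):
    s=r.get_state(); R=Rot.from_quat(s["eef_rot"]).as_matrix(); d=R.T@(np.asarray(P)-s["tool_pos"])*100
    a=np.degrees(np.arctan2(R[1,0],R[0,0])); t=None if ang is None else -((ang-a+180)%360-180)
    print("t",round(s["clock"],2),"pos",s["tool_pos"].round(4),"ang",round(a,2),"tilt",R[2].round(3),"F",s["contact_force"].round(1),"open",round(s["opening"],3)); print("delta",d.round(2),"turn",t, "rows",np.linalg.norm(d)/4.17,(abs(t)/7.16 if t is not None else 0))
E
python3 -c "
from h import *
print(onz('top',(257,432),0.0))
plan([.4555,.279,.40],0)"
```

```text
[ 0.31140869 -0.57721361  0.        ]
t 1.5 pos [ 0.213  -0.5876  0.2498] ang -70.07 tilt [ 0. -0. -1.] F [0.3 0.2 0.3] open 1.001
delta [-73.21 -52.33 -15.03] turn -70.07091988343672 rows 21.87887913734309 9.786441324502334
```

>>> {"fn": "send_rows", "kwargs": {
  "series": [
    {"delta_pos":[0,1,-4],"turn":0,"jaw":0},
    {"delta_pos":[0,1,-8],"turn":0,"jaw":0},
    {"delta_pos":[0,1,-12],"turn":0,"jaw":0},
    {"delta_pos":[0,1,-15],"turn":0,"jaw":0},
    {"delta_pos":[-12,-7,-15],"turn":-7,"jaw":0},
    {"delta_pos":[-12,-7,-15],"turn":-14,"jaw":0},
    {"delta_pos":[-24,-15,-15],"turn":-21,"jaw":0},
    {"delta_pos":[-24,-15,-15],"turn":-28,"jaw":0}
  ]
}}

```text
clock: 2.17
tool_pos: [0.2435, -0.4272, 0.3999]
eef_rot: [0.934, -0.356, 0.0, 0.0]
contact_force: [-0.2, 0.4, 0.1]
opening: 1.001
```

```bash
python3 -c "
from h import *
plan([.4555,.279,.34],0)"
```

```text
t 2.17 pos [ 0.2435 -0.4272  0.3999] ang -41.75 tilt [ 0.001  0.    -1.   ] F [-0.2  0.4  0.1] open 1.001
delta [-31.21 -66.81   5.94] turn -41.74616483909449 rows 17.740777201592067 5.830469949594202
```

>>> {"fn": "send_rows", "kwargs": {
  "series": [
    {"delta_pos":[-31,-67,0],"turn":-7,"jaw":0},
    {"delta_pos":[-31,-67,0],"turn":-14,"jaw":0},
    {"delta_pos":[-31,-67,0],"turn":-21,"jaw":0},
    {"delta_pos":[-31,-67,0],"turn":-28,"jaw":0},
    {"delta_pos":[-31,-67,0],"turn":-35,"jaw":0},
    {"delta_pos":[-31,-67,0],"turn":-41.7,"jaw":0},
    {"delta_pos":[-31,-67,0],"turn":-41.7,"jaw":0},
    {"delta_pos":[-31,-67,0],"turn":-41.7,"jaw":0}
  ]
}}

```text
clock: 2.83
tool_pos: [0.3421, -0.109, 0.4001]
eef_rot: [1.0, -0.003, 0.0, 0.001]
contact_force: [0.7, 0.1, 0.8]
opening: 1.0
```

```bash
python3 -c "
from h import *
plan([.4555,.279,.2],0)"
```

```text
t 2.83 pos [ 0.3421 -0.109   0.4001] ang -0.4 tilt [ 0.001  0.001 -1.   ] F [0.7 0.1 0.8] open 1.0
delta [ 11.06 -38.9   19.97] turn -0.39663622817178634 rows 10.81555724853384 0.05539612125304278
```

>>> {"fn": "send_rows", "kwargs": {
  "series": [
    {"delta_pos":[11,-39,0],"turn":-0.4,"jaw":0},
    {"delta_pos":[11,-39,0],"turn":-0.4,"jaw":0},
    {"delta_pos":[11,-39,0],"turn":-0.4,"jaw":0},
    {"delta_pos":[11,-39,0],"turn":-0.4,"jaw":0},
    {"delta_pos":[11,-39,0],"turn":-0.4,"jaw":0},
    {"delta_pos":[11,-39,0],"turn":-0.4,"jaw":0},
    {"delta_pos":[11,-39,0],"turn":-0.4,"jaw":0},
    {"delta_pos":[11,-39,0],"turn":-0.4,"jaw":0}
  ]
}}

```text
clock: 3.5
tool_pos: [0.4349, 0.2114, 0.3997]
eef_rot: [1.0, 0.0, 0.0, 0.0]
contact_force: [1.3, -0.7, 0.4]
opening: 1.003
```

>>> {"fn": "send_rows", "kwargs": {
  "series": [
    {"delta_pos":[0.6,-5.8,4],"turn":0,"jaw":0},
    {"delta_pos":[0.6,-5.8,8],"turn":0,"jaw":0},
    {"delta_pos":[0.6,-5.8,12],"turn":0,"jaw":0},
    {"delta_pos":[0.6,-5.8,16],"turn":0,"jaw":0},
    {"delta_pos":[0.6,-5.8,20],"turn":0,"jaw":0},
    {"delta_pos":[0.6,-5.8,24],"turn":0,"jaw":0}
  ]
}}

```text
clock: 4.0
tool_pos: [0.4406, 0.2677, 0.1698]
eef_rot: [1.0, 0.0, 0.0, -0.0]
contact_force: [0.9, -1.7, -0.7]
opening: 0.999
```

```bash
python3 -c "
from h import *
plan([.4555,.279,.062],0)
crop('top',160,190,120,90,6,'t5.png');crop('side',190,210,110,110,5,'s5.png')"
```

```text
t 4.0 pos [0.4406 0.2677 0.1698] ang 0.05 tilt [ 0.    -0.001 -1.   ] F [ 0.9 -1.7 -0.7] open 0.999
delta [ 1.49 -1.12 10.78] turn 0.047710039165366425 rows 2.624359602446161 0.006663413291252294
```

View pics/t5.png

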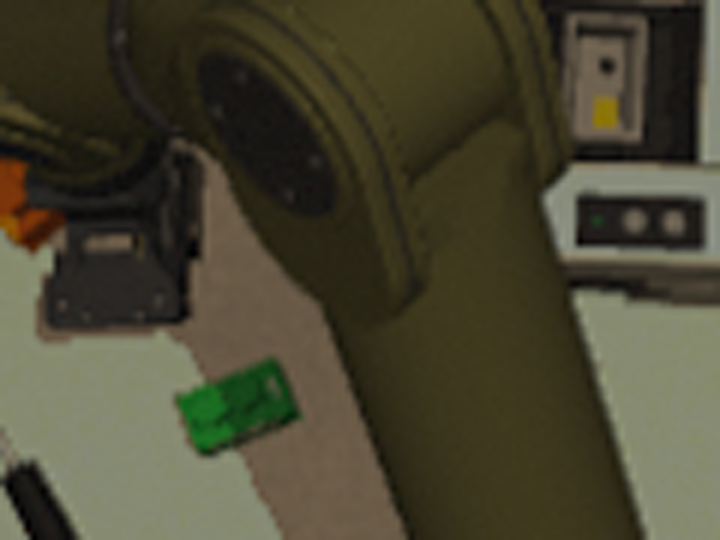

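View pics/s5.png

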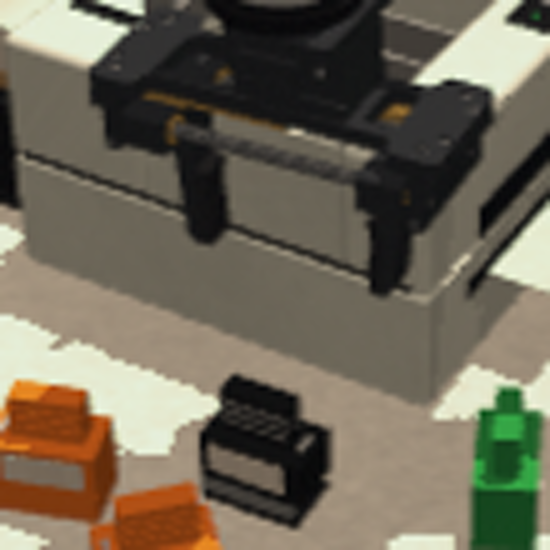

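>>> {"fn": "send_rows", "kwargs": {
  "series": [
    {"delta_pos":[1.1,-0.9,0],"turn":0,"jaw":0},
    {"delta_pos":[1.1,-0.9,3],"turn":0,"jaw":0},
    {"delta_pos":[1.1,-0.9,5],"turn":0,"jaw":0},
    {"delta_pos":[1.1,-0.9,5],"turn":0,"jaw":0},
    {"delta_pos":[1.1,-0.9,5],"turn":0,"jaw":0}
  ]
}}

```text
clock: 4.52
tool_pos: [0.4522, 0.2769, 0.1231]
eef_rot: [1.0, 0.0, 0.001, -0.0]
contact_force: [0.2, 0.7, -0.3]
opening: 1.0
```

```bash
python3 -c "
from h import *
plan([.4555,.279,.062],0)
crop('side',200,230,90,100,6,'s6.png')"
```

```text
t 4.52 pos [0.4522 0.2769 0.1231] ang 0.01 tilt [ 0.001 -0.    -1.   ] F [ 0.2  0.7 -0.3] open 1.0
delta [ 0.32 -0.21  6.11] turn 0.012555564921541418 rows 1.4679413497868923 0.0017535705197683543
```

View pics/s6.png

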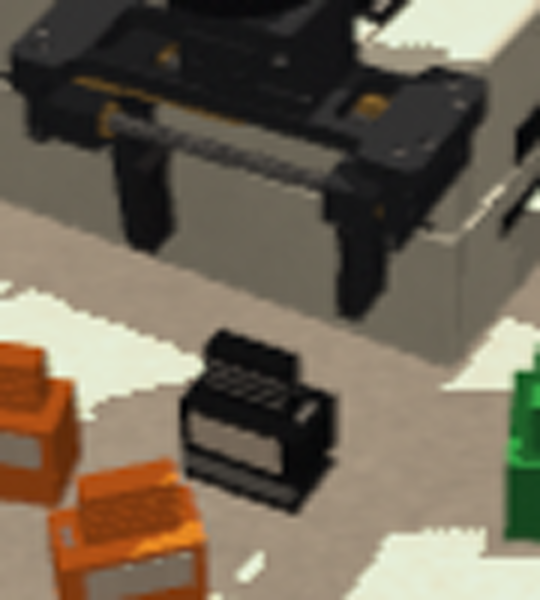

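>>> {"fn": "send_rows", "kwargs": {
  "series": [
    {"delta_pos":[0.3,-0.2,3],"turn":0,"jaw":0},
    {"delta_pos":[0.3,-0.2,6],"turn":0,"jaw":0},
    {"delta_pos":[0.3,-0.2,6.1],"turn":0,"jaw":0},
    {"delta_pos":[0.3,-0.2,6.1],"turn":0,"jaw":0.3},
    {"delta_pos":[0.3,-0.2,6.1],"turn":0,"jaw":0.3},
    {"delta_pos":[0.3,-0.2,6.1],"turn":0,"jaw":0.3}
  ],
  "force": 15
}}

```text
clock: 5.07
tool_pos: [0.4556, 0.2793, 0.0626]
eef_rot: [1.0, 0.0, 0.001, -0.001]
contact_force: [-0.2, 0.2, -0.4]
opening: 0.796
```

```bash
python3 -c "
from h import *
plan([.4555,.279,.062],0)
crop('side',200,230,90,100,6,'s7.png')"
```

```text
t 5.07 pos [0.4556 0.2793 0.0626] ang 0.01 tilt [ 0.003 -0.002 -1.   ] F [-0.2  0.2 -0.4] open 0.796
delta [-0.01  0.03  0.06] turn 0.012042097602659396 rows 0.017337609556130302 0.0016818572070753347
```

View pics/s7.png

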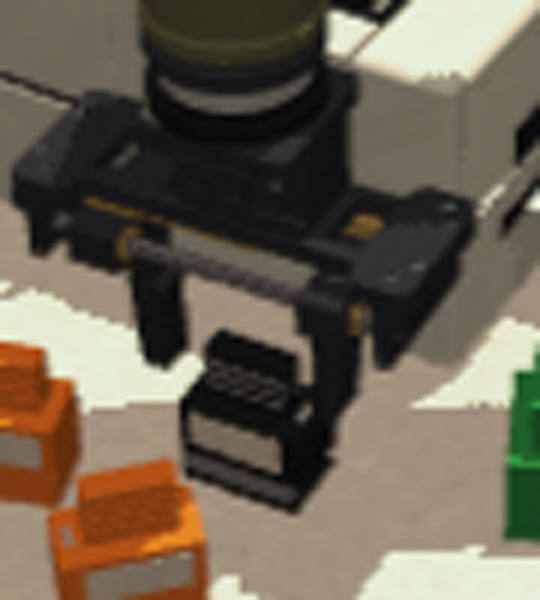

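>>> {"fn": "send_rows", "kwargs": {
  "series": [
    {"delta_pos":[0,0,0],"turn":0,"jaw":0.7},
    {"delta_pos":[0,0,0],"turn":0,"jaw":0.7},
    {"delta_pos":[0,0,0],"turn":0,"jaw":0.7},
    {"delta_pos":[0,0,0],"turn":0,"jaw":0.7},
    {"delta_pos":[0,0,0],"turn":0,"jaw":0.7},
    {"delta_pos":[0,0,0],"turn":0,"jaw":0.7}
  ],
  "force": 15
}}

```text
clock: 5.62
tool_pos: [0.4546, 0.2784, 0.0607]
eef_rot: [1.0, 0.0, 0.0, 0.0]
contact_force: [-0.6, -0.9, 3.6]
opening: 0.452
```

>>> {"fn": "send_rows", "kwargs": {
  "series": [
    {"delta_pos":[0,0,-2.5],"turn":0,"jaw":0.7},
    {"delta_pos":[0,0,-2.5],"turn":0,"jaw":0.7},
    {"delta_pos":[-3.5,-2,-2.5],"turn":0,"jaw":0.7},
    {"delta_pos":[-3.5,-2,-2.5],"turn":0,"jaw":0.7},
    {"delta_pos":[-3.5,-2,-2.5],"turn":0,"jaw":0.7}
  ]
}}

```text
clock: 6.03
tool_pos: [0.4176, 0.3001, 0.0853]
eef_rot: [1.0, 0.003, -0.001, -0.0]
contact_force: [0.5, -0.5, -2.0]
opening: 0.451
```

```bash
python3 -c "
from h import *
plan([.42,.299,.061],0)
crop('side',200,230,90,100,6,'s8.png')"
```

```text
t 6.03 pos [0.4176 0.3001 0.0853] ang 0.3 tilt [-0.001 -0.001 -1.   ] F [ 0.5 -0.5 -2. ] open 0.451
delta [0.24 0.12 2.43] turn 0.29991929294354236 rows 0.5862437739601233 0.041888169405522674
```

View pics/s8.png

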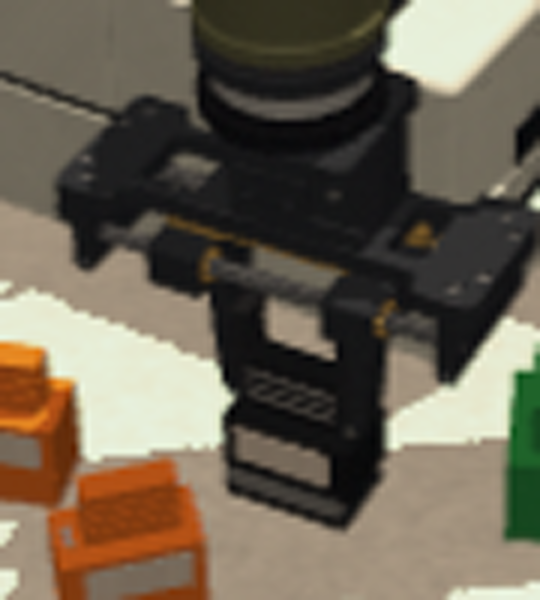

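>>> {"fn": "send_rows", "kwargs": {
  "series": [
    {"delta_pos":[0,0,1.5],"turn":0,"jaw":0.7},
    {"delta_pos":[0,0,2.4],"turn":0,"jaw":0.7},
    {"delta_pos":[0,0,2.45],"turn":0,"jaw":0.7},
    {"delta_pos":[0,0,2.45],"turn":0,"jaw":0.4},
    {"delta_pos":[0,0,2.45],"turn":0,"jaw":0.3},
    {"delta_pos":[0,0,2.45],"turn":0,"jaw":0.3},
    {"delta_pos":[0,0,2.45],"turn":0,"jaw":0.3}
  ]
}}

```text
clock: 6.67
tool_pos: [0.4198, 0.2983, 0.0611]
eef_rot: [1.0, 0.0, 0.0, -0.0]
contact_force: [0.4, -0.5, -0.6]
opening: 0.693
```

>>> {"fn": "send_rows", "kwargs": {
  "series": [
    {"delta_pos":[0,0,-4],"turn":0,"jaw":0.5},
    {"delta_pos":[0,0,-6],"turn":-7,"jaw":0.5},
    {"delta_pos":[0,0,-6],"turn":-14,"jaw":0.5},
    {"delta_pos":[0,0,-6],"turn":-21,"jaw":0.5},
    {"delta_pos":[0,0,-6],"turn":-28,"jaw":0.6},
    {"delta_pos":[0,0,-6],"turn":-35,"jaw":0.6},
    {"delta_pos":[0,0,-6],"turn":-42,"jaw":0.6},
    {"delta_pos":[0,0,-6],"turn":-49,"jaw":0.6}
  ]
}}

```text
clock: 7.33
tool_pos: [0.4198, 0.2982, 0.1212]
eef_rot: [0.909, 0.418, 0.0, 0.0]
contact_force: [-0.3, -0.0, 0.1]
opening: 0.4
```

```bash
python3 -c "
from h import *
plan([.419,.300,.12],90)
crop('side',200,230,90,100,6,'s9.png')"
```

```text
t 7.33 pos [0.4198 0.2982 0.1212] ang 49.36 tilt [ 0.  0. -1.] F [-0.3 -0.   0.1] open 0.4
delta [ 0.08 -0.18  0.12] turn -40.6432177866491 rows 0.05604515161824989 5.6764270651744555
```

View pics/s9.png

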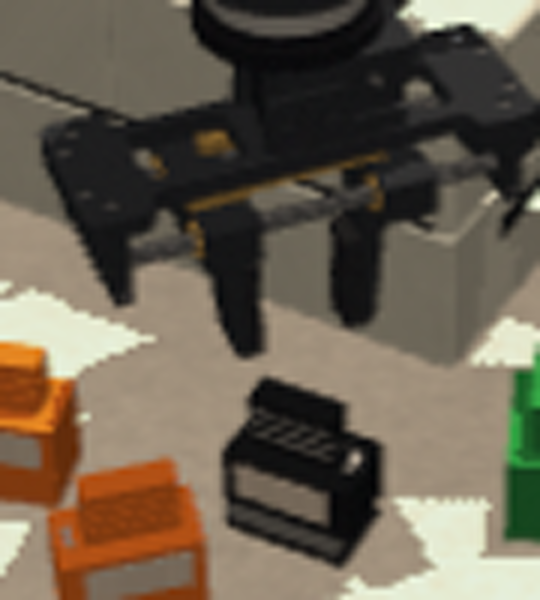

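>>> {"fn": "send_rows", "kwargs": {
  "series": [
    {"delta_pos":[0,0,0],"turn":-7,"jaw":0.6},
    {"delta_pos":[0,0,0],"turn":-14,"jaw":0.6},
    {"delta_pos":[0,0,0],"turn":-21,"jaw":0.6},
    {"delta_pos":[0,0,0],"turn":-28,"jaw":0.6},
    {"delta_pos":[0,0,0],"turn":-35,"jaw":0.6},
    {"delta_pos":[0,0,0],"turn":-40.6,"jaw":0.6},
    {"delta_pos":[0,0,0],"turn":-40.6,"jaw":0.6}
  ]
}}

```text
clock: 7.97
tool_pos: [0.4196, 0.2981, 0.1209]
eef_rot: [0.71, 0.705, -0.0, -0.0]
contact_force: [-0.1, 0.5, 0.2]
opening: 0.398
```

```bash
python3 -c "
from h import *
plan([.4195,.299,.061],90)
crop('side',200,230,90,100,6,'s10.png')"
```

```text
t 7.97 pos [0.4196 0.2981 0.1209] ang 89.61 tilt [-0. -0. -1.] F [-0.1  0.5  0.2] open 0.398
delta [ 0.09 -0.01  5.99] turn -0.39240519422315856 rows 1.4363851649739257 0.054805194723904826
```

View pics/s10.png

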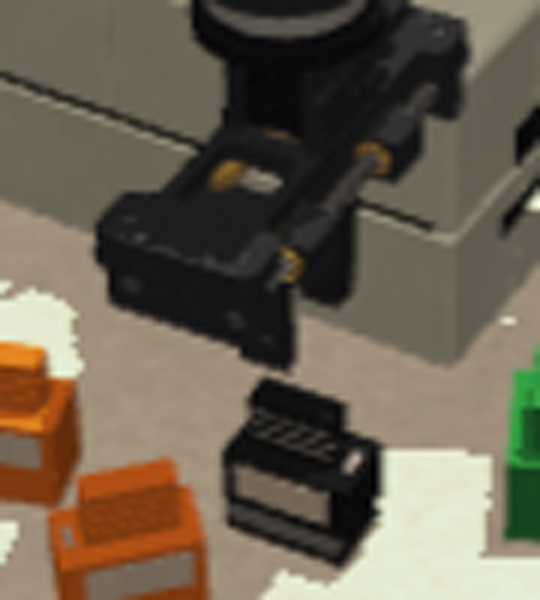

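>>> {"fn": "send_rows", "kwargs": {
  "series": [
    {"delta_pos":[0.1,0,2],"turn":-0.4,"jaw":0.6},
    {"delta_pos":[0.1,0,4],"turn":-0.4,"jaw":0.6},
    {"delta_pos":[0.1,0,5.5],"turn":-0.4,"jaw":0.6},
    {"delta_pos":[0.1,0,6],"turn":-0.4,"jaw":0.6},
    {"delta_pos":[0.1,0,6],"turn":-0.4,"jaw":0.6},
    {"delta_pos":[0.1,0,6],"turn":-0.4,"jaw":0.7},
    {"delta_pos":[0.1,0,6],"turn":-0.4,"jaw":0.75},
    {"delta_pos":[0.1,0,6],"turn":-0.4,"jaw":0.9}
  ],
  "force": 10
}}

```text
clock: 8.68
tool_pos: [0.42, 0.2999, 0.0619]
eef_rot: [0.707, 0.707, 0.001, 0.0]
contact_force: [0.2, -0.3, 0.0]
opening: 0.2
```

```bash
python3 -c "
from h import *
plan([.4195,.299,.061],90)
crop('side',200,230,90,100,6,'s11.png')"
```

```text
t 8.68 pos [0.42   0.2999 0.0619] ang 89.98 tilt [ 0.001  0.001 -1.   ] F [ 0.2 -0.3  0. ] open 0.2
delta [-0.09 -0.05  0.09] turn -0.016874887867004418 rows 0.03314943897007697 0.0023568279143860917
```

View pics/s11.png

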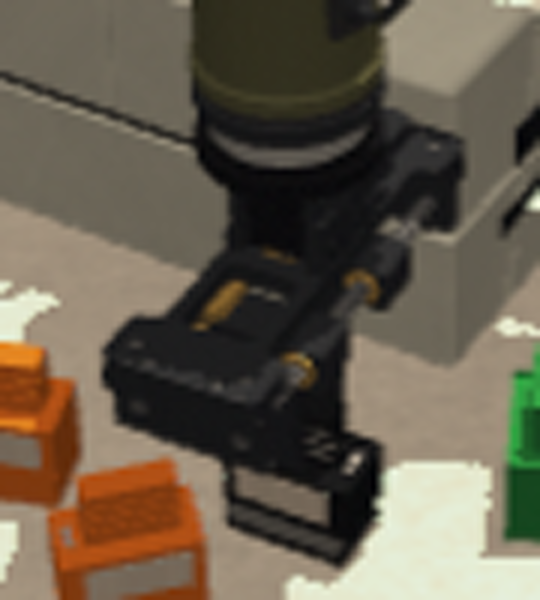

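Fingers straddle the tab (tab at about (300,440) in the crop). Close, firmly this time.

>>> {"fn": "send_rows", "kwargs": {
  "series": [
    {"delta_pos":[0,0,0],"turn":0,"jaw":1},
    {"delta_pos":[0,0,0],"turn":0,"jaw":1},
    {"delta_pos":[0,0,0],"turn":0,"jaw":1}
  ],
  "force": 15
}}

```text
clock: 8.98
tool_pos: [0.42, 0.2999, 0.0618]
eef_rot: [0.707, 0.707, 0.001, 0.0]
contact_force: [0.2, 0.3, 5.0]
opening: 0.154
```

>>> {"fn": "send_rows", "kwargs": {
  "series": [
    {"delta_pos":[0,0,0],"turn":0,"jaw":1},
    {"delta_pos":[0,0,0],"turn":0,"jaw":1}
  ],
  "force": 45
}}

```text
clock: 9.15
tool_pos: [0.42, 0.2999, 0.0618]
eef_rot: [0.707, 0.707, 0.001, 0.0]
contact_force: [0.1, -0.7, 6.3]
opening: 0.154
```

>>> {"fn": "send_rows", "kwargs": {
  "series": [
    {"delta_pos":[0,0,-4],"turn":0,"jaw":1},
    {"delta_pos":[0,0,-8],"turn":0,"jaw":1},
    {"delta_pos":[0,0,-12],"turn":0,"jaw":1},
    {"delta_pos":[0,0,-16],"turn":0,"jaw":1},
    {"delta_pos":[0,0,-20],"turn":0,"jaw":1},
    {"delta_pos":[0,0,-20],"turn":0,"jaw":1},
    {"delta_pos":[0,0,-20],"turn":0,"jaw":1}
  ]
}}

```text
clock: 9.73
tool_pos: [0.4202, 0.3, 0.2627]
eef_rot: [0.707, 0.707, 0.002, 0.0]
contact_force: [-0.4, -0.1, -2.7]
opening: 0.16
```

```bash
python3 -c "
from h import *
plan([.4195,.299,.061],90)
crop('side',170,130,130,160,4,'s12.png')"
```

```text
t 9.73 pos [0.4202 0.3    0.2627] ang 89.99 tilt [ 0.002  0.003 -1.   ] F [-0.4 -0.1 -2.7] open 0.16
delta [-0.14 -0.14 20.17] turn -0.013478083052149259 rows 4.836420745282747 0.0018824138340990584
```

View pics/s12.png

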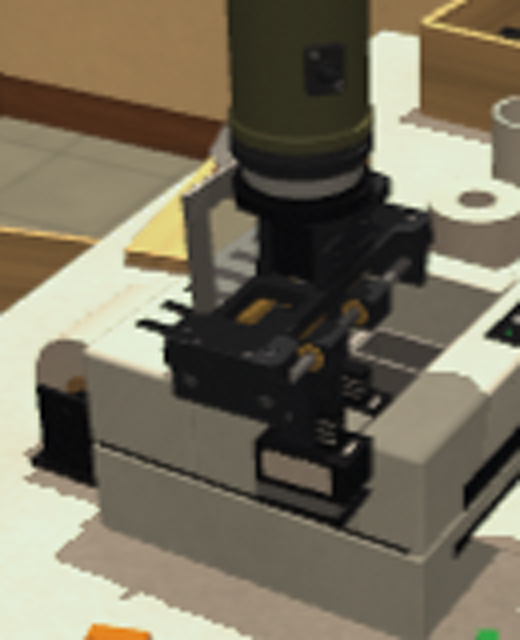

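```bash
cat > fit.py <<'E'
from h import *
from scipy.optimize import minimize
from scipy.ndimage import map_coordinates, gaussian_filter
def rect(x0,x1,y0,y1,z): return [((x0,y0,z),(x0,y1,z)),((x0,y1,z),(x1,y1,z)),((x1,y1,z),(x1,y0,z)),((x1,y0,z),(x0,y0,z))]
B2=rect(-.055,.015,-.062,-.018,.129)+rect(-.051,.011,-.058,-.022,.129); B1=rect(-.055,.015,.018,.062,.129)
W=[((-.075,-.095,.168),(-.075,.095,.168)),((-.075,-.095,.168),(.05,-.095,.168)),((-.075,.095,.168),(.05,.095,.168))]
P=[((-.13,-.125,.168),(-.13,.125,.168)),((-.13,.125,.168),(.15,.125,.168)),((-.13,-.125,.168),(.15,-.125,.168))]
PS=[((-.13,-.125,.168),(-.13,.125,.168)),((-.13,.125,.168),(.15,.125,.168)),((-.13,.125,.0),(.15,.125,.0)),((-.13,.125,.0),(-.13,.125,.168)),((-.075,-.095,.168),(-.075,.095,.168))]
def world(p,Q):
    c,s=np.cos(p[2]),np.sin(p[2]); Q=np.asarray(Q); return np.c_[p[0]+c*Q[:,0]-s*Q[:,1],p[1]+s*Q[:,0]+c*Q[:,1],Q[:,2]]
def samp(segs,n=60): return [np.linspace(a,b,n) for a,b in segs]
def score(p,n,img,segs):
    tot=0
    for S in samp(segs):
        uv=proj(n,world(p,S)); d=uv[-1]-uv[0]; d/=np.linalg.norm(d); nr=np.array([-d[1],d[0]])
        v=[map_coordinates(img,[(uv+k*nr)[:,1],(uv+k*nr)[:,0]],order=1) for k in(-.7,.7)]
        tot+=abs(np.mean(v[1]-v[0]))*np.linalg.norm(uv[-1]-uv[0])
    return -tot
def run(n,f,segs,p0):
    im=gaussian_filter(cv2.imread(f,0).astype(float),.7); best=None
    for dx in np.arange(-.006,.0061,.002):
        for dy in np.arange(-.006,.0061,.002):
            for a in(-5.,-4,-3):
                p=[p0[0]+dx,p0[1]+dy,np.radians(a)]; s=score(p,n,im,segs)
                if best is None or s<best[0]: best=(s,p)
    o=minimize(lambda q:score([q[0]/1000,q[1]/1000,q[2]/100],n,im,segs),[best[1][0]*1000,best[1][1]*1000,best[1][2]*100],method="Nelder-Mead",options=dict(initial_simplex=[np.array([best[1][0]*1000,best[1][1]*1000,best[1][2]*100])+e for e in([0,0,0],[1.5,0,0],[0,1.5,0],[0,0,1.5])]))
    return o.x/[1000,1000,100],o.fun
if __name__=="__main__":
    p0=(.5184,.0562)
    for nm,n,f,s in(("bays","top","pics/top0.png",B1+B2),("bay2","top","pics/top0.png",B2),("all","top","pics/top0.png",B1+B2+W+P),("PW","top","pics/top0.png",W+P),("side","side","pics/side0.png",PS)):
        q,v=run(n,f,s,p0); print(nm,q.round(4),"deg",np.degrees(q[2]).round(2),"bay2",world(q,[(-.02,-.04,.129)])[0].round(4),v)
E
python3 fit.py
```

```text
Traceback (most recent call last):
  File "fit.py", line 31, in <module>
    q,v=run(n,f,s,p0); print(nm,q.round(4),"deg",np.degrees(q[2]).round(2),"bay2",world(q,[(-.02,-.04,.129)])[0].round(4),v)
        ~~~^^^^^^^^^^
  File "fit.py", line 26, in run
    o=minimize(lambda q:score([q[0]/1000,q[1]/1000,q[2]/100],n,im,segs),[best[1][0]*1000,best[1][1]*1000,best[1][2]*100],method="Nelder-Mead",options=dict(initial_simplex=[np.array([best[1][0]*1000,best[1][1]*1000,best[1][2]*100])+e for e in([0,0,0],[1.5,0,0],[0,1.5,0],[0,0,1.5])]))
  File "fit.py", line 26, in <lambda>
    o=minimize(lambda q:score([q[0]/1000,q[1]/1000,q[2]/100],n,im,segs),[best[1][0]*1000,best[1][1]*1000,best[1][2]*100],method="Nelder-Mead",options=dict(initial_simplex=[np.array([best[1][0]*1000,best[1][1]*1000,best[1][2]*100])+e for e in([0,0,0],[1.5,0,0],[0,1.5,0],[0,0,1.5])]))
                        ~~~~~^^^^^^^^^^^^^^^^^^^^^^^^^^^^^^^^^^^^^^^^^^
  File "fit.py", line 15, in score
    uv=proj(n,world(p,S)); d=uv[-1]-uv[0]; d/=np.linalg.norm(d); nr=np.array([-d[1],d[0]])
  File "h.py", line 16, in proj
    K,E=cam(n); p=K@(E[:3,:3]@np.asarray(P,float).reshape(-1,3).T+E[:3,3:4]); return (p[:2]/p[2]).T  # col,row
        ~~~^^^
  File "h.py", line 4, in cam
    p=vision.camera_params(n); return p["intrinsics"],p["extrinsics"]
ValueError: time passes only in moves, steps and waits
```

Too many parameter queries; cache them.

```bash
python3 - <<'E'
s=open('h.py').read()
s=s.replace('''def cam(n):
    p=vision''','''from functools import lru_cache
@lru_cache(None)
def cam(n):
    p=vision''')
open('h.py','w').write(s)
E
python3 fit.py
```

```text
bays [ 0.5201  0.0577 -0.0705] deg -4.04 bay2 [0.4973 0.0192 0.129 ] -3912.3305147221504
bay2 [ 0.5197  0.0584 -0.0596] deg -3.41 bay2 [0.4973 0.0197 0.129 ] -2502.7447653073546
all [ 0.5199  0.0558 -0.0702] deg -4.02 bay2 [0.4972 0.0174 0.129 ] -15744.313840498076
PW [ 0.5199  0.0554 -0.0683] deg -3.91 bay2 [0.4972 0.0169 0.129 ] -12145.567194399642
side [ 0.5212  0.0611 -0.0649] deg -3.72 bay2 [0.4986 0.0225 0.129 ] -11835.23658945682
```

Run:
```python
from h import *
from fit import world
p=[.5199,.057,-.0705]
im=cv2.imread("pics/top0.png");im2=cv2.imread("pics/side0.png")
for n,img,(c0,r0,w,h,f),o in(("side",im2,(195,130,130,120,6),"o3.png"),("top",im,(205,150,90,80,8),"o4.png")):
    k=cv2.resize(img[r0:r0+h,c0:c0+w],None,fx=f,fy=f,interpolation=cv2.INTER_CUBIC)
    for th,col in((1.4,(0,0,255)),(1.5,(0,255,255)),(1.6,(0,255,0))):
        e=np.array([-np.cos(th),np.sin(th)])*.135
        Q=[(.055+e[0],s*.106,.168+e[1]) for s in(-1,1)]+[(.055,.106,.168),(.055,-.106,.168)]
        q=((proj(n,world(p,Q))-[c0,r0]+.5)*f).astype(np.int32); cv2.polylines(k,[q],True,col,1)
    cv2.imwrite("pics/"+o,k)
```

```text
(no output)
```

View pics/o3.png

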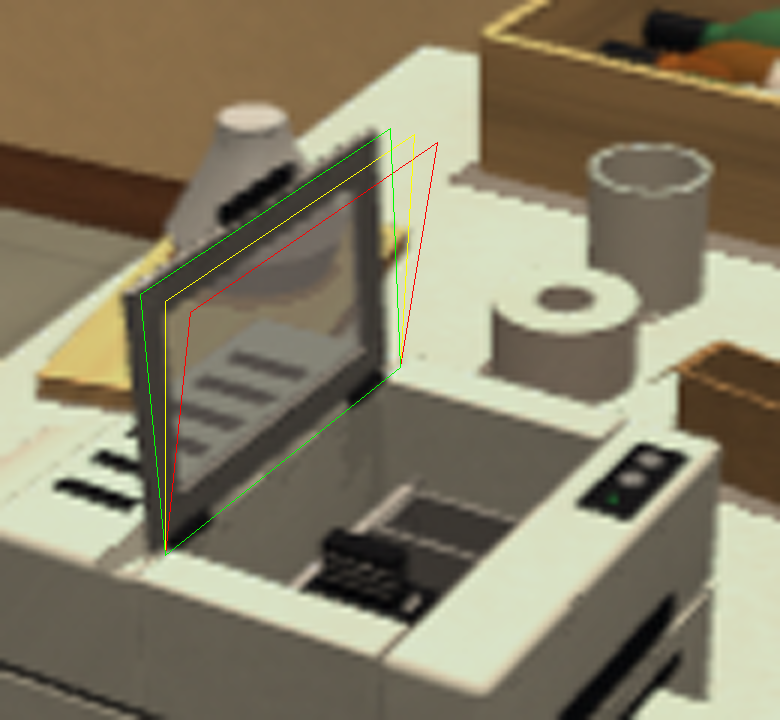

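View pics/o4.png

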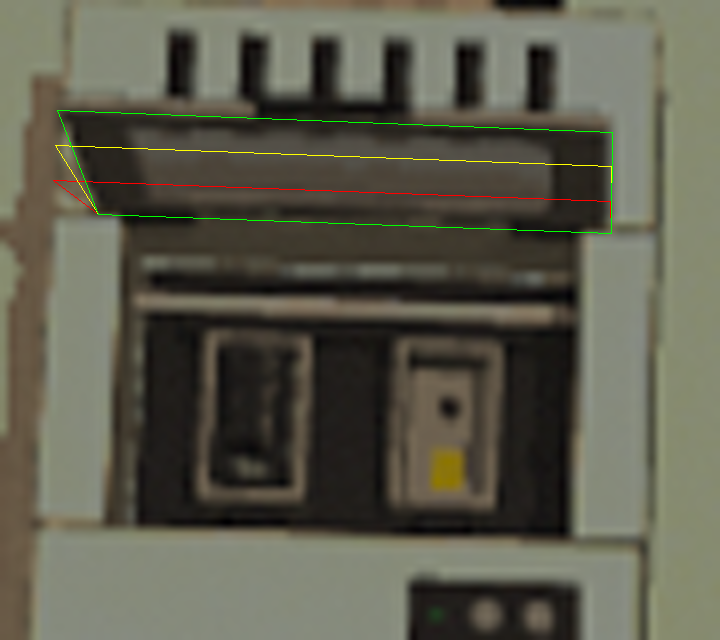

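>>> {"fn": "send_rows", "kwargs": {
  "series": [
    {"delta_pos":[-14,4,0],"turn":2,"jaw":1},
    {"delta_pos":[-14,4,0],"turn":4,"jaw":1},
    {"delta_pos":[-14,4,0],"turn":4,"jaw":1},
    {"delta_pos":[-24,7,0],"turn":4,"jaw":1},
    {"delta_pos":[-24,7,0],"turn":4,"jaw":1},
    {"delta_pos":[-24,7,0],"turn":4,"jaw":1},
    {"delta_pos":[-28.1,7.9,0],"turn":4,"jaw":1},
    {"delta_pos":[-28.1,7.9,0],"turn":4,"jaw":1}
  ]
}}

```text
clock: 10.45
tool_pos: [0.4987, 0.007, 0.2569]
eef_rot: [0.736, 0.677, -0.005, 0.001]
contact_force: [-0.0, -1.0, -2.6]
opening: 0.157
```

```bash
python3 -c "
from h import *
plan([.4993,.0185,.235],86)
crop('side',170,130,150,140,5,'s13.png');crop('top',205,130,110,110,5,'t13.png')"
```

```text
t 10.45 pos [0.4987 0.007  0.2569] ang 85.19 tilt [-0.009 -0.006 -1.   ] F [-0.  -1.  -2.6] open 0.157
delta [ 1.17 -0.03  2.18] turn -0.8144527388767244 rows 0.5924607410230416 0.11375038252468218
```

View pics/s13.png

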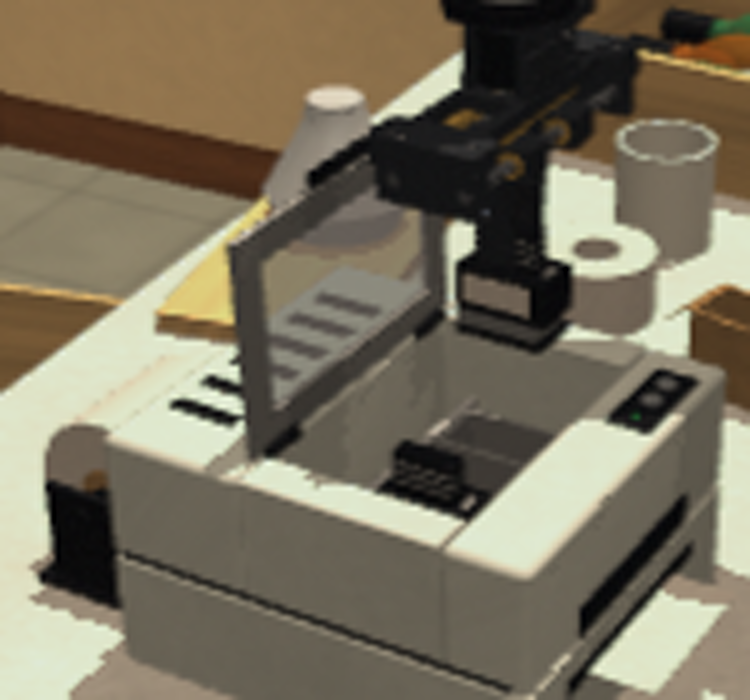

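View pics/t13.png

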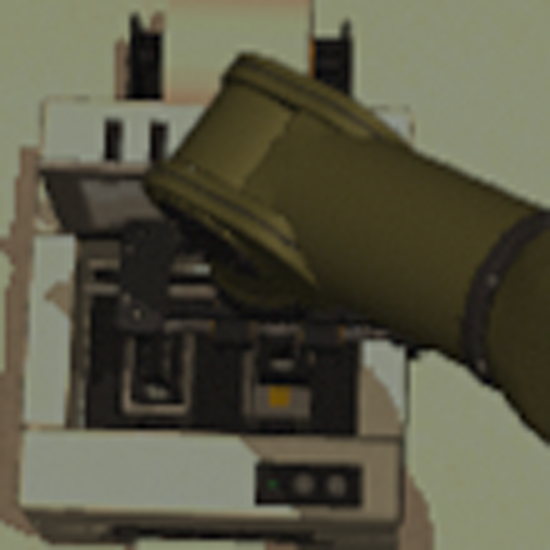

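>>> {"fn": "send_rows", "kwargs": {
  "series": [
    {"delta_pos":[0,0,0],"turn":0,"jaw":1},
    {"delta_pos":[0,0,0],"turn":0,"jaw":1},
    {"delta_pos":[0,0,0],"turn":0,"jaw":1}
  ]
}}

```text
clock: 10.8
tool_pos: [0.4982, 0.0202, 0.2608]
eef_rot: [0.73, 0.683, -0.0, -0.0]
contact_force: [0.1, -0.0, -1.3]
opening: 0.151
```

```bash
python3 -c "
from h import *
plan([.4993,.0185,.235],86)"
```

```text
t 10.8 pos [0.4982 0.0202 0.2608] ang 86.23 tilt [ 0.    -0.001 -1.   ] F [ 0.1 -0.  -1.3] open 0.151
delta [-0.16  0.12  2.58] turn 0.23402408462499125 rows 0.6204892759358619 0.03268492802025017
```

>>> {"fn": "send_rows", "kwargs": {
  "series": [
    {"delta_pos":[-0.1,0.1,2],"turn":0.2,"jaw":1},
    {"delta_pos":[-0.1,0.1,4],"turn":0.2,"jaw":1},
    {"delta_pos":[-0.1,0.1,5.5],"turn":0.2,"jaw":1},
    {"delta_pos":[-0.1,0.1,5.8],"turn":0.2,"jaw":1},
    {"delta_pos":[-0.1,0.1,5.8],"turn":0.2,"jaw":1},
    {"delta_pos":[-0.1,0.1,5.8],"turn":0.2,"jaw":1}
  ]
}}

```text
clock: 11.3
tool_pos: [0.4999, 0.0185, 0.2036]
eef_rot: [0.732, 0.681, 0.0, 0.0]
contact_force: [0.8, -1.1, -0.3]
opening: 0.154
```

```bash
python3 -c "
from h import *
plan([.4993,.0185,.2018],86)
crop('side',225,160,90,90,7,'s14.png');crop('top',215,170,80,60,8,'t14.png')"
```

```text
t 11.3 pos [0.4999 0.0185 0.2036] ang 85.92 tilt [ 0.001  0.001 -1.   ] F [ 0.8 -1.1 -0.3] open 0.154
delta [-0.   -0.06  0.18] turn -0.08104765056987162 rows 0.04694426697101377 0.011319504269535142
```

View pics/s14.png

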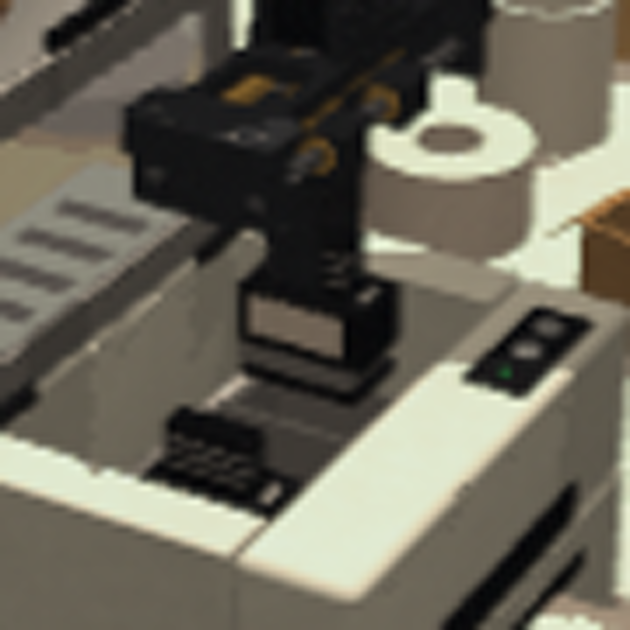

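View pics/t14.png

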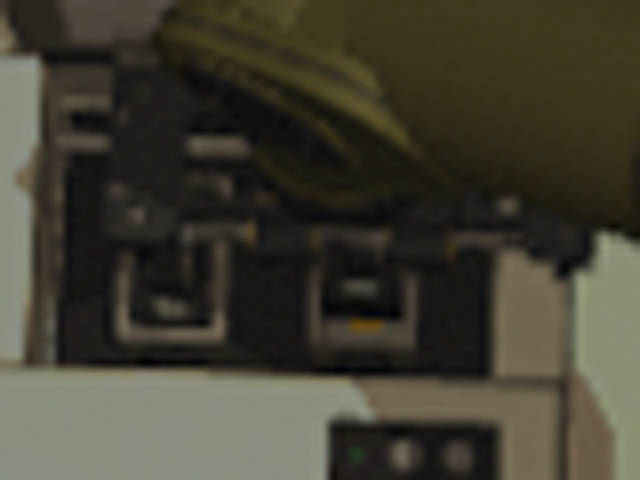

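```bash
cat > ov.py <<'E'
from h import *
from fit import world,rect,score
def boxsegs(x0,x1,y0,y1,z0,z1):
    b=rect(x0,x1,y0,y1,z0)+rect(x0,x1,y0,y1,z1); return b+[((x,y,z0),(x,y,z1)) for x in(x0,x1) for y in(y0,y1)]
def overlay(tag,bayp,zoff=.0618,c=(215,170,80,60,9),cs=(240,180,70,60,10)):
    s=r.get_state(); R=Rot.from_quat(s["eef_rot"]).as_matrix(); a=np.arctan2(R[1,0],R[0,0])-np.pi/2
    t=s["tool_pos"]; cp=[t[0]-.002*np.cos(a),t[1]-.002*np.sin(a),a]; z=t[2]-zoff
    print("cart",np.round(cp,4),"z",round(z,4),"in bay frame", (np.array([[np.cos(bayp[2]),np.sin(bayp[2])],[-np.sin(bayp[2]),np.cos(bayp[2])]])@(np.array(cp[:2])-bayp[:2])*1000).round(2))
    for n,(c0,r0,w,h,f) in(("top",c),("side",cs)):
        img=vision.snapshot(n); cv2.imwrite(f"pics/{tag}_{n}_raw.png",img)
        k=cv2.resize(img[r0:r0+h,c0:c0+w],None,fx=f,fy=f,interpolation=cv2.INTER_CUBIC)
        k=np.clip(k.astype(float)*1.6,0,255).astype(np.uint8)
        for p,segs,col in((cp,boxsegs(-.03,.03,-.017,.017,z+.008,z+.046),(0,0,255)),(cp,rect(-.026,.028,-.015,.015,z),(255,0,255)),(bayp,rect(-.035,.035,-.022,.022,.129),(0,255,0)),(bayp,rect(-.031,.031,-.018,.018,.129),(0,255,0))):
            for A,B in segs:
                q=((proj(n,world(p,[A,B]))-[c0,r0]+.5)*f).astype(int); cv2.line(k,tuple(map(int,q[0])),tuple(map(int,q[1])),col,1)
        cv2.imwrite(f"pics/{tag}_{n}.png",k)
E
python3 -c "
from ov import *
overlay('ov1',[.4973,.0192,np.radians(-4)])"
```

```text
cart [ 0.4983  0.0183 -0.0722] z 0.1422 in bay frame [ 1.05 -0.86]
```

View pics/ov1_top.png

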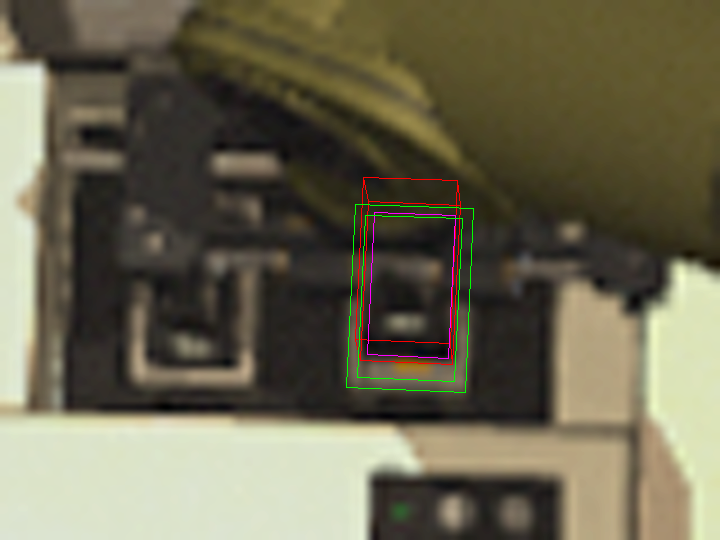

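View pics/ov1_side.png

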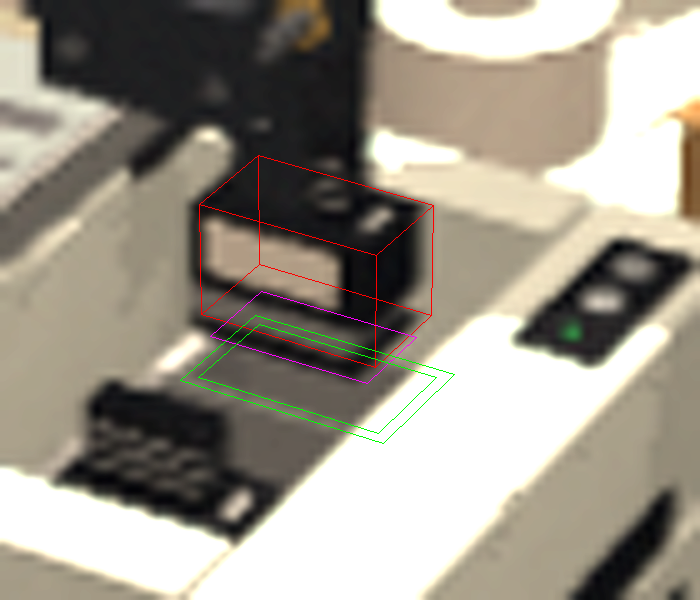

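Run:
```python
import cv2,numpy as np
a=cv2.imread("pics/ov1_top_raw.png")[192:216,246:276];b=cv2.imread("pics/ov1_side_raw.png")[190:230,250:290]
a=cv2.resize(np.clip(a*2.2,0,255).astype(np.uint8),None,fx=24,fy=24,interpolation=cv2.INTER_CUBIC)
b=cv2.resize(np.clip(b*1.8,0,255).astype(np.uint8),None,fx=14,fy=14,interpolation=cv2.INTER_CUBIC)
cv2.imwrite("pics/z1.png",a);cv2.imwrite("pics/z2.png",b)
```

```text
(no output)
```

View pics/z1.png

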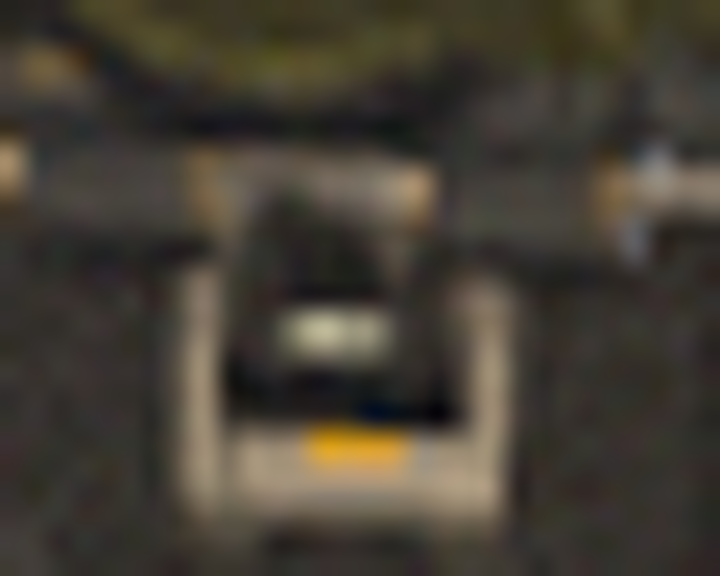

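View pics/z2.png

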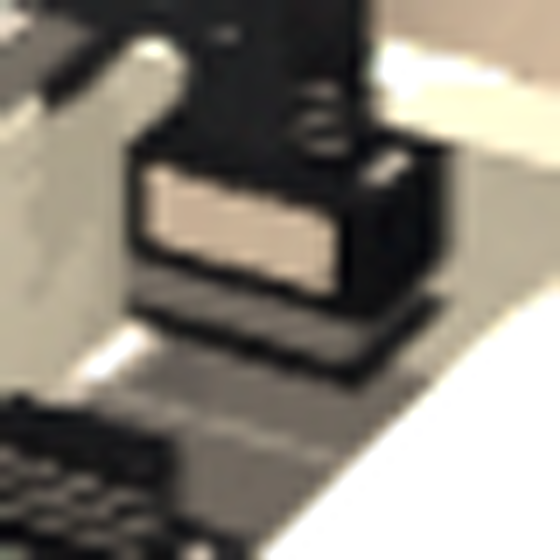

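>>> {"fn": "send_rows", "kwargs": {
  "series": [
    {"delta_pos":[-0.03,-0.25,0],"turn":0,"jaw":1},
    {"delta_pos":[-0.03,-0.25,0.5],"turn":0,"jaw":1},
    {"delta_pos":[-0.03,-0.25,1.0],"turn":0,"jaw":1},
    {"delta_pos":[-0.03,-0.25,1.3],"turn":0,"jaw":1},
    {"delta_pos":[-0.03,-0.25,1.6],"turn":0,"jaw":1}
  ]
}}

```text
clock: 11.92
tool_pos: [0.4977, 0.0188, 0.1892]
eef_rot: [0.732, 0.681, 0.001, 0.001]
contact_force: [-7.1, -0.5, 37.3]
opening: 0.155
```

```bash
python3 -c "
from ov import *
plan([.4975,.018,.182],86)
overlay('ov2',[.4973,.0185,np.radians(-4)])
a=cv2.imread('pics/ov2_top_raw.png')[192:216,246:276];b=cv2.imread('pics/ov2_side_raw.png')[190:230,250:290]
f=lambda a,k:cv2.resize(np.clip(a*2.0,0,255).astype(np.uint8),None,fx=k,fy=k,interpolation=cv2.INTER_CUBIC)
cv2.imwrite('pics/z3.png',np.hstack([f(a,14),f(b,9)[:336]]))"
```

```text
t 11.92 pos [0.4977 0.0188 0.1892] ang 85.87 tilt [ 0.001  0.003 -1.   ] F [-7.1 -0.5 37.3] open 0.155
delta [-0.08 -0.02  0.72] turn -0.13419316978357188 rows 0.17421714953852915 0.01874206281893462
cart [ 0.4957  0.019  -0.0722] z 0.1274 in bay frame [-1.59  0.35]
```

View pics/z3.png

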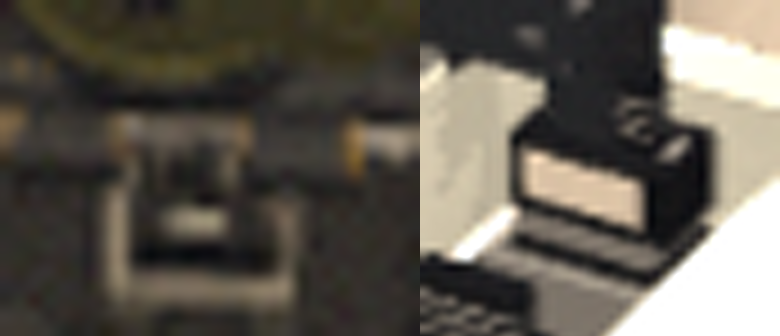

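```bash
python3 -c "
from h import *
s=r.get_state(); print(s['moment'],s['contact_force'])"
```

```text
[-0.62120936  1.10776815 -0.04738425] [-4.9269985  -0.80510968 25.0439212 ]
```

>>> {"fn": "send_rows", "kwargs": {
  "series": [
    {"delta_pos":[0,0,-0.5],"turn":0,"jaw":1},
    {"delta_pos":[0,0,-0.5],"turn":0,"jaw":1},
    {"delta_pos":[0,0,-0.5],"turn":0,"jaw":1}
  ]
}}

```text
clock: 12.27
tool_pos: [0.4972, 0.0171, 0.1917]
eef_rot: [0.732, 0.681, -0.0, 0.0]
contact_force: [-0.3, -0.4, -1.3]
opening: 0.153
```

```bash
python3 -c "
from ov import *
s=r.get_state(); print(s['moment'],s['contact_force'])
plan([.4975,.018,.182],86)
overlay('ov3',[.4973,.0185,np.radians(-4)])
a=cv2.imread('pics/ov3_top_raw.png',0)
b=cv2.imread('pics/top0.png',0)
print('cols 250..272'); print(a[202:218,250:272])
print(b[190:218,250:272])
"
```

```text
[ 0.043194   -0.17138313  0.01438048] [-0.29462701 -0.39388175 -1.30072627]
t 12.27 pos [0.4972 0.0171 0.1917] ang 85.81 tilt [-0. -0. -1.] F [-0.3 -0.4 -1.3] open 0.153
delta [0.09 0.03 0.97] turn -0.18594301013695258 rows 0.23354681827986995 0.02596969415320567
cart [ 0.4952  0.0173 -0.0731] z 0.1299 in bay frame [-2.04 -1.39]
cols 250..272
[[ 28  31  29  30  36  38  20  29  31  37  39  34  26  30  30  31  30  29
   30  30  30  41]
 [ 24  24  21  25  25  29  21  22  25  21  25  24  24  32  28  31  30  30
   30  29  30  34]
 [ 13  15  14  17  26  25  23  22  25  15  14  18  24  34  21  21  22  21
   16  22  20  22]
 [ 19  20  17  32  46  33  22  24  19  16  16  13  16  21  17  20  27  14
   16  14  14  19]
 [ 21  24  22  38  61  34  20  22  24  33  31  18  19  21  22  30  43  30
   24  22  25  22]
 [ 21  21  21  41  65  34  20  22  38  67  67  65  49  22  19  26  40  36
   22  22  25  22]
 [ 22  24  21  38  64  32  19  22  33  53  53  53  40  19  22  22  33  36
   22  22  21  22]
 [ 24  21  21  40  64  30  13  15  13  16  14  13  17  19  22  20  29  33
   23  24  24  24]
 [ 22  23  
[... 2638 characters left out ...]
1 110 110  86  60  75  94  33
   29  28  32  28]
 [ 31  28  17  57  98  76 101 100 100 106 106 107 106  94  68  83  93  26
   30  29  30  30]
 [ 32  28  21  48  82  71  85  92  91  91  90  91  90  91  94  99  94  24
   29  29  32  31]
 [ 29  28  22  33  52  50  52  57  55  57  57  58  57  60  70  72  65  26
   32  31  30  29]
 [ 31  30  25  26  31  33  30  22  25  25  25  25  24  25  32  32  33  29
   29  31  28  25]
 [ 27  27  27  29  29  29  22  24  33  31  32  29  30  22  29  27  32  28
   30  30  28  20]
 [ 43  41  39  37  26  23  16  12  16  16  13  14  13  10  24  22  21  25
   25  25  25  18]
 [117 114 113 111 109 108 107 107 106 105 104 107 107 106 106 104 103 102
  103  97  76  73]]
```

View pics/ov3_top.png

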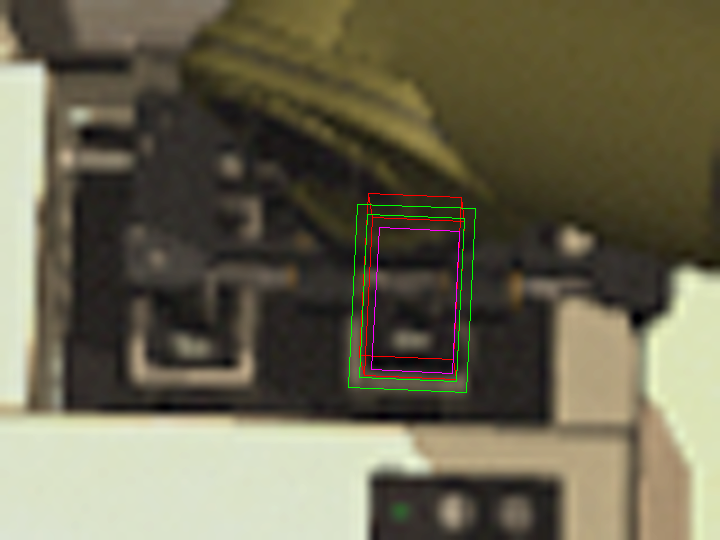

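View pics/ov3_side.png

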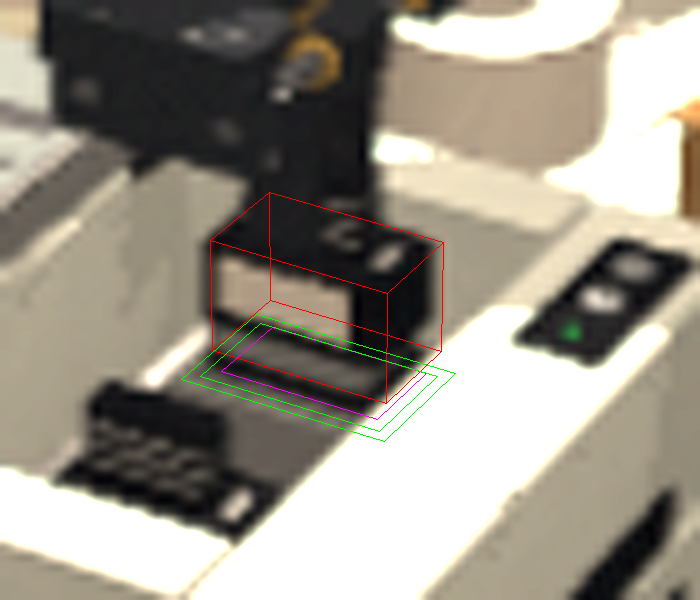

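>>> {"fn": "send_rows", "kwargs": {
  "series": [
    {"delta_pos":[0.12,-0.1,0],"turn":-0.2,"jaw":1},
    {"delta_pos":[0.12,-0.1,0.2],"turn":-0.2,"jaw":1},
    {"delta_pos":[0.12,-0.1,0.35],"turn":-0.2,"jaw":1}
  ]
}}

```text
clock: 12.62
tool_pos: [0.4964, 0.0194, 0.1885]
eef_rot: [0.731, 0.682, 0.001, -0.0]
contact_force: [0.2, 1.9, 3.9]
opening: 0.155
```

>>> {"fn": "send_rows", "kwargs": {
  "series": [
    {"delta_pos":[0,0,0.1],"turn":0,"jaw":1},
    {"delta_pos":[0,0,0.1],"turn":0,"jaw":1}
  ]
}}

```text
clock: 12.78
tool_pos: [0.4965, 0.0196, 0.1875]
eef_rot: [0.731, 0.683, 0.001, -0.0]
contact_force: [0.0, 2.5, -0.9]
opening: 0.158
```

```bash
python3 -c "
from h import *
s=r.get_state(); print(s['moment'],s['contact_force'],s['tool_pos'])"
```

```text
[ 0.77133698 -0.30055522  0.00721549] [ 0.00689301  2.53408767 -0.91246384] [0.49654412 0.01962741 0.1874635 ]
```

>>> {"fn": "send_rows", "kwargs": {
  "series": [
    {"delta_pos":[0.06,0,0.1],"turn":0,"jaw":1},
    {"delta_pos":[0.06,0,0.2],"turn":0,"jaw":1},
    {"delta_pos":[0.06,0,0.3],"turn":0,"jaw":1},
    {"delta_pos":[0.06,0,0.3],"turn":0,"jaw":1}
  ]
}}

```text
clock: 13.12
tool_pos: [0.4974, 0.0197, 0.1849]
eef_rot: [0.731, 0.682, 0.001, 0.0]
contact_force: [3.5, 1.5, 0.9]
opening: 0.154
```

```bash
python3 -c "
from h import *
s=r.get_state(); print(s['moment'],s['contact_force'],s['tool_pos'])"
```

```text
[ 0.69348453 -0.90441427  0.04070127] [3.52734849 1.47510128 0.85156027] [0.49743022 0.01972178 0.18488802]
```

>>> {"fn": "send_rows", "kwargs": {
  "series": [
    {"delta_pos":[0.03,0.1,0.1],"turn":0,"jaw":1},
    {"delta_pos":[0.03,0.1,0.2],"turn":0,"jaw":1},
    {"delta_pos":[0.03,0.1,0.3],"turn":0,"jaw":1},
    {"delta_pos":[0.03,0.1,0.3],"turn":0,"jaw":1}
  ]
}}

```text
clock: 13.45
tool_pos: [0.4984, 0.0197, 0.1817]
eef_rot: [0.731, 0.682, 0.001, 0.0]
contact_force: [4.7, 2.2, 2.2]
opening: 0.157
```

```bash
python3 -c "
from h import *
s=r.get_state(); print(s['moment'],s['contact_force'],s['tool_pos'])"
```

```text
[ 0.6886421  -1.24198342  0.08390971] [4.74059999 2.234087   2.19305531] [0.49836003 0.01966375 0.18169117]
```

>>> {"fn": "send_rows", "kwargs": {
  "series": [
    {"delta_pos":[0.06,0.1,0],"turn":0,"jaw":1},
    {"delta_pos":[0.06,0.1,0.2],"turn":0,"jaw":1},
    {"delta_pos":[0.06,0.1,0.4],"turn":0,"jaw":1},
    {"delta_pos":[0.06,0.1,0.5],"turn":0,"jaw":1}
  ]
}}

```text
clock: 13.78
tool_pos: [0.4985, 0.0198, 0.1762]
eef_rot: [0.731, 0.682, 0.0, 0.0]
contact_force: [3.6, 1.5, 1.5]
opening: 0.157
```

```bash
python3 -c "
from h import *
s=r.get_state(); print(s['moment'],s['contact_force'],s['tool_pos'])"
```

```text
[ 0.48258329 -1.07818722  0.06346892] [3.6323661  1.51596026 1.45487043] [0.49854268 0.01978953 0.17621688]
```

>>> {"fn": "send_rows", "kwargs": {
  "series": [
    {"delta_pos":[0.06,0.1,0.2],"turn":0,"jaw":1},
    {"delta_pos":[0.06,0.1,0.4],"turn":0,"jaw":1},
    {"delta_pos":[0.06,0.1,0.6],"turn":0,"jaw":1},
    {"delta_pos":[0.06,0.1,0.8],"turn":0,"jaw":1},
    {"delta_pos":[0.06,0.1,1.0],"turn":0,"jaw":1},
    {"delta_pos":[0.06,0.1,1.2],"turn":0,"jaw":1},
    {"delta_pos":[0.06,0.1,1.2],"turn":0,"jaw":1}
  ]
}}

```text
clock: 14.37
tool_pos: [0.499, 0.0199, 0.1639]
eef_rot: [0.731, 0.682, -0.001, -0.0]
contact_force: [2.4, 1.3, -2.0]
opening: 0.156
```

```bash
python3 -c "
from h import *
s=r.get_state(); print(s['moment'],s['contact_force'],s['tool_pos'])
a=vision.snapshot('top')[185:220,230:285];b=vision.snapshot('side')[180:240,230:310]
f=lambda a,k:cv2.resize(np.clip(a*1.7,0,255).astype(np.uint8),None,fx=k,fy=k,interpolation=cv2.INTER_CUBIC)
cv2.imwrite('pics/z4.png',f(a,12));cv2.imwrite('pics/z5.png',f(b,8))"
```

```text
[ 0.24822277 -0.86141523  0.01181155] [ 2.38244262  1.26113151 -2.04532614] [0.49901058 0.01990904 0.16388341]
```

View pics/z5.png

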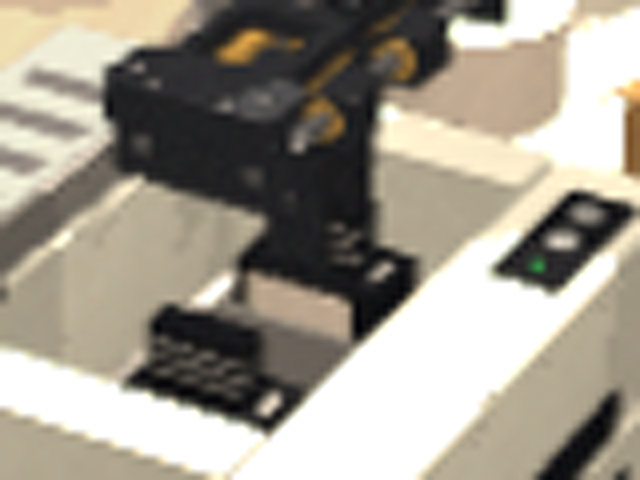

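>>> {"fn": "send_rows", "kwargs": {
  "series": [
    {"delta_pos":[0.03,0.05,0.15],"turn":0,"jaw":1},
    {"delta_pos":[0.03,0.05,0.3],"turn":0,"jaw":1},
    {"delta_pos":[0.03,0.05,0.45],"turn":0,"jaw":1},
    {"delta_pos":[0.03,0.05,0.45],"turn":0,"jaw":1}
  ],
  "force": 58
}}

```text
clock: 14.8
tool_pos: [0.5004, 0.0206, 0.1599]
eef_rot: [0.731, 0.682, 0.0, 0.0]
contact_force: [4.7, -0.7, -1.0]
opening: 0.152
```

>>> {"fn": "send_rows", "kwargs": {
  "series": [
    {"delta_pos":[0,0,0.15],"turn":0,"jaw":1},
    {"delta_pos":[0,0,0.3],"turn":0,"jaw":1},
    {"delta_pos":[0,0,0.3],"turn":0,"jaw":1}
  ]
}}

```text
clock: 15.05
tool_pos: [0.5007, 0.021, 0.1574]
eef_rot: [0.731, 0.682, 0.001, 0.001]
contact_force: [3.5, 0.2, 2.9]
opening: 0.155
```

```bash
python3 -c "
from h import *
s=r.get_state(); print(s['moment'],s['contact_force'],s['tool_pos'])"
```

```text
[-0.05435813 -1.08613679  0.04320878] [3.4713577  0.17208395 2.87485728] [0.50065949 0.02095845 0.15744959]
```

>>> {"fn": "send_rows", "kwargs": {
  "series": [
    {"delta_pos":[0,0,0.1],"turn":0,"jaw":1},
    {"delta_pos":[0,0,0.2],"turn":0,"jaw":1},
    {"delta_pos":[0,0,0.2],"turn":0,"jaw":1}
  ]
}}

```text
clock: 15.3
tool_pos: [0.5007, 0.0212, 0.1559]
eef_rot: [0.731, 0.682, 0.001, 0.001]
contact_force: [2.6, -0.7, 5.8]
opening: 0.153
```

>>> {"fn": "send_rows", "kwargs": {
  "series": [
    {"delta_pos":[0,0,0.1],"turn":0,"jaw":1},
    {"delta_pos":[0,0,0.15],"turn":0,"jaw":1},
    {"delta_pos":[0,0,0.15],"turn":0,"jaw":1}
  ]
}}

```text
clock: 15.55
tool_pos: [0.5007, 0.0212, 0.1544]
eef_rot: [0.731, 0.682, 0.001, 0.001]
contact_force: [3.3, 0.1, 5.2]
opening: 0.149
```

>>> {"fn": "send_rows", "kwargs": {
  "series": [
    {"delta_pos":[0,0,0.1],"turn":0,"jaw":1},
    {"delta_pos":[0,0,0.15],"turn":0,"jaw":1},
    {"delta_pos":[0,0,0.15],"turn":0,"jaw":1}
  ]
}}

```text
clock: 15.8
tool_pos: [0.5004, 0.021, 0.152]
eef_rot: [0.731, 0.682, 0.001, 0.0]
contact_force: [5.6, 0.8, -3.4]
opening: 0.155
```

>>> {"fn": "send_rows", "kwargs": {
  "series": [
    {"delta_pos":[0,0,0.1],"turn":0,"jaw":1},
    {"delta_pos":[0,0,0.15],"turn":0,"jaw":1},
    {"delta_pos":[0,0,0.15],"turn":0,"jaw":1}
  ]
}}

```text
clock: 16.05
tool_pos: [0.5004, 0.0207, 0.1507]
eef_rot: [0.731, 0.682, 0.0, 0.0]
contact_force: [4.2, -0.8, 3.4]
opening: 0.152
```

```bash
python3 -c "
from h import *
s=r.get_state(); print(s['moment'],s['contact_force'],s['tool_pos'])
a=vision.snapshot('top')[185:220,230:285];b=vision.snapshot('side')[180:240,230:310]
f=lambda a,k:cv2.resize(np.clip(a*1.7,0,255).astype(np.uint8),None,fx=k,fy=k,interpolation=cv2.INTER_CUBIC)
cv2.imwrite('pics/z6.png',f(a,12));cv2.imwrite('pics/z7.png',f(b,8))"
```

```text
[-0.01484436 -1.29257545  0.01990206] [ 4.23903384 -0.82764986  3.43058428] [0.50038459 0.02067657 0.15072432]
```

View pics/z7.png

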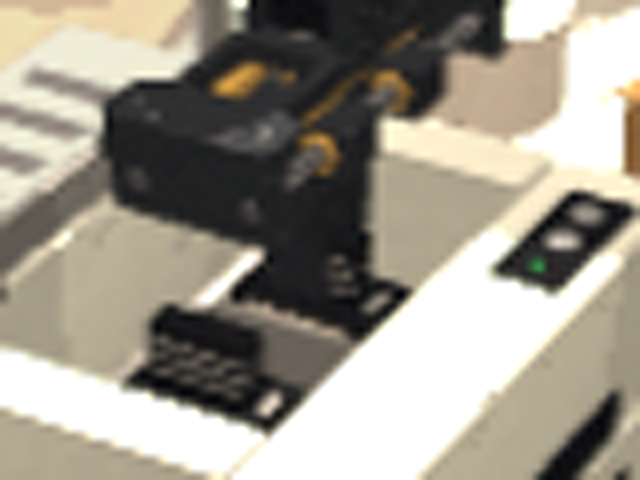

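>>> {"fn": "send_rows", "kwargs": {
  "series": [
    {"delta_pos":[0,0,0.08],"turn":0,"jaw":1},
    {"delta_pos":[0,0,0.1],"turn":0,"jaw":1},
    {"delta_pos":[0,0,0.1],"turn":0,"jaw":1}
  ]
}}

```text
clock: 16.4
tool_pos: [0.5005, 0.0207, 0.1506]
eef_rot: [0.731, 0.682, 0.0, 0.001]
contact_force: [3.1, -2.7, 12.8]
opening: 0.155
```

>>> {"fn": "send_rows", "kwargs": {
  "series": [
    {"delta_pos":[0,0,0.08],"turn":0,"jaw":1},
    {"delta_pos":[0,0,0.1],"turn":0,"jaw":1},
    {"delta_pos":[0,0,0.1],"turn":0,"jaw":1}
  ]
}}

```text
clock: 16.65
tool_pos: [0.5006, 0.0207, 0.1506]
eef_rot: [0.731, 0.682, 0.0, 0.002]
contact_force: [1.7, -3.9, 21.5]
opening: 0.155
```

>>> {"fn": "send_rows", "kwargs": {
  "series": [
    {"delta_pos":[0,0,-0.15],"turn":0,"jaw":1},
    {"delta_pos":[0,0,-0.2],"turn":0,"jaw":0.75},
    {"delta_pos":[0,0,-0.2],"turn":0,"jaw":0.68},
    {"delta_pos":[0,0,-0.2],"turn":0,"jaw":0.68},
    {"delta_pos":[0,0,-0.2],"turn":0,"jaw":0.68}
  ]
}}

```text
clock: 17.07
tool_pos: [0.4986, 0.0204, 0.1498]
eef_rot: [0.731, 0.682, -0.001, -0.001]
contact_force: [0.6, -0.2, 1.7]
opening: 0.32
```

>>> {"fn": "send_rows", "kwargs": {
  "series": [
    {"delta_pos":[0,0,-2],"turn":0,"jaw":0.68},
    {"delta_pos":[0,0,-5],"turn":0,"jaw":0.68},
    {"delta_pos":[0,0,-9],"turn":0,"jaw":0.68},
    {"delta_pos":[0,0,-13],"turn":0,"jaw":0.8},
    {"delta_pos":[0,0,-17],"turn":0,"jaw":1},
    {"delta_pos":[0,0,-21],"turn":0,"jaw":1}
  ]
}}

```text
clock: 17.57
tool_pos: [0.4987, 0.0207, 0.3618]
eef_rot: [0.731, 0.683, -0.001, -0.001]
contact_force: [1.3, -0.8, -0.2]
opening: 0.111
```

```bash
python3 -c "
from h import *
plan([.5,.02,.36],86)
a=vision.snapshot('top')[160:225,205:290];b=vision.snapshot('side')[140:250,210:320]
f=lambda a,k:cv2.resize(np.clip(a*1.7,0,255).astype(np.uint8),None,fx=k,fy=k,interpolation=cv2.INTER_CUBIC)
cv2.imwrite('pics/z8.png',f(a,8));cv2.imwrite('pics/z9.png',f(b,5))"
```

```text
t 17.57 pos [0.4987 0.0207 0.3618] ang 86.09 tilt [-0.    -0.002 -1.   ] F [ 1.3 -0.8 -0.2] open 0.111
delta [-0.06  0.13  0.18] turn 0.09009729507073416 rows 0.05663595392886456 0.012583421099264547
```

View pics/z8.png

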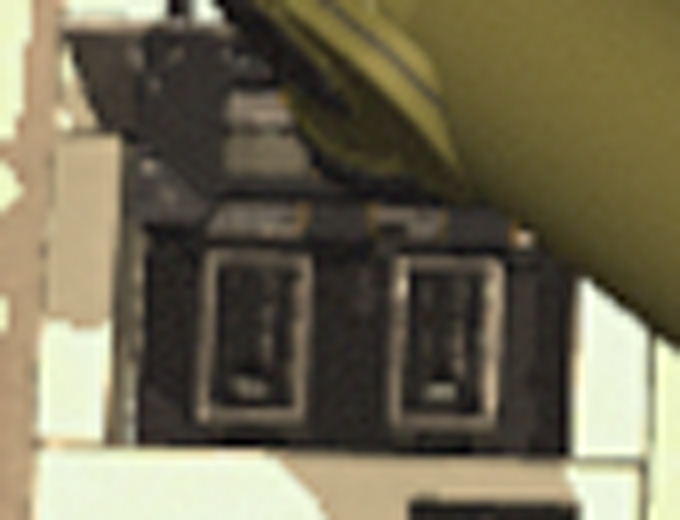

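View pics/z9.png

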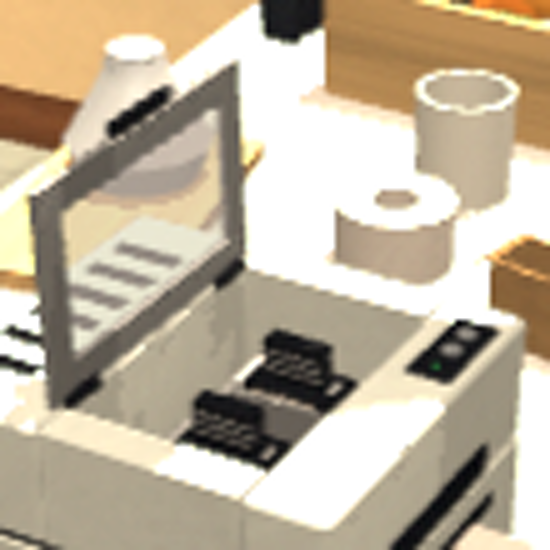

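```bash
python3 -c "
from h import *
from fit import world
p=[.5199,.057,-.0705]
for yy in(.04,-.04): print(proj('side',world(p,[(0.002,yy,.161)])))
plan([.622,.050,.362],86)
plan([.622,.050,.291],86)"
```

```text
[[250.83696552 218.41562817]]
[[265.09071525 206.16448076]]
t 17.67 pos [0.5018 0.023  0.3658] ang 86.03 tilt [ 0.003  0.009 -1.   ] F [-0.1  0.4 -0.5] open 0.026
delta [ 3.52 11.8   0.5 ] turn 0.029002770801355382 rows 2.9551141095984543 0.004050666313038461
t 17.67 pos [0.5018 0.023  0.3658] ang 86.03 tilt [ 0.003  0.009 -1.   ] F [-0.1  0.4 -0.5] open 0.026
delta [ 3.5  11.73  7.6 ] turn 0.029002770801355382 rows 3.455821499418636 0.004050666313038461
```

>>> {"fn": "send_rows", "kwargs": {
  "series": [
    {"delta_pos":[2.2,4,0],"turn":0,"jaw":1},
    {"delta_pos":[2.2,8,0],"turn":0,"jaw":1},
    {"delta_pos":[2.2,12.2,0],"turn":0,"jaw":1},
    {"delta_pos":[2.2,12.2,0],"turn":0,"jaw":1},
    {"delta_pos":[2.2,12.2,0],"turn":0,"jaw":1}
  ]
}}

```text
clock: 18.08
tool_pos: [0.6239, 0.0341, 0.3579]
eef_rot: [0.732, 0.682, -0.001, -0.001]
contact_force: [-0.3, 1.2, -0.1]
opening: 0.008
```

```bash
python3 -c "
from h import *
plan([.622,.050,.291],86)
b=vision.snapshot('side')[90:250,180:320]
cv2.imwrite('pics/c1.png',cv2.resize(b,None,fx=4,fy=4))"
```

```text
t 18.08 pos [0.6239 0.0341 0.3579] ang 85.93 tilt [ 0.    -0.003 -1.   ] F [-0.3  1.2 -0.1] open 0.008
delta [ 1.57 -0.28  6.69] turn -0.06682726105435677 rows 1.6503644298994877 0.00933341634837385
```

View pics/c1.png

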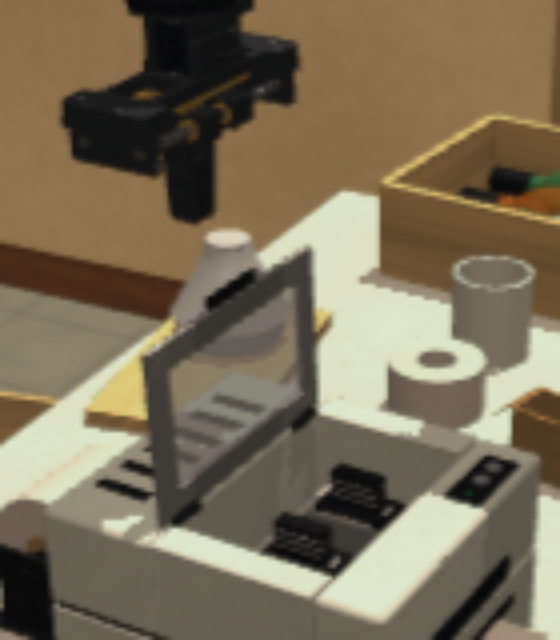

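>>> {"fn": "send_rows", "kwargs": {
  "series": [
    {"delta_pos":[1.5,0,0],"turn":0,"jaw":1},
    {"delta_pos":[1.5,0,3],"turn":0,"jaw":1},
    {"delta_pos":[1.5,0,6],"turn":0,"jaw":1},
    {"delta_pos":[1.5,0,6.7],"turn":0,"jaw":1},
    {"delta_pos":[1.5,0,6.7],"turn":0,"jaw":1}
  ]
}}

```text
clock: 18.55
tool_pos: [0.6219, 0.0481, 0.2913]
eef_rot: [0.731, 0.683, -0.003, -0.001]
contact_force: [-1.2, 0.1, 1.2]
opening: 0.007
```

```bash
python3 -c "
from h import *
plan([.622,.050,.291],86)
b=vision.snapshot('side')[90:250,180:320]
cv2.imwrite('pics/c2.png',cv2.resize(b,None,fx=4,fy=4))"
```

```text
t 18.55 pos [0.6219 0.0481 0.2913] ang 86.12 tilt [-0.003 -0.005 -1.   ] F [-1.2  0.1  1.2] open 0.007
delta [0.19 0.   0.03] turn 0.1157592678898709 rows 0.04656781222646941 0.016167495515345097
```

View pics/c2.png

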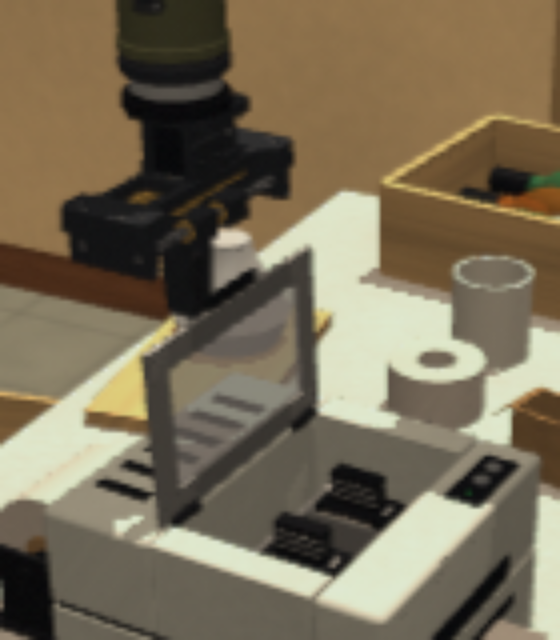

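>>> {"fn": "send_rows", "kwargs": {
  "series": [
    {"delta_pos":[0.2,-2.5,0],"turn":0,"jaw":1},
    {"delta_pos":[0.2,-4.5,0],"turn":0,"jaw":1},
    {"delta_pos":[0.2,-6.2,0.3],"turn":0,"jaw":1},
    {"delta_pos":[0.2,-7.8,0.7],"turn":0,"jaw":1},
    {"delta_pos":[0.2,-9.3,1.5],"turn":0,"jaw":1},
    {"delta_pos":[0.2,-10.7,2.4],"turn":0,"jaw":1},
    {"delta_pos":[0.2,-11.9,3.5],"turn":0,"jaw":1},
    {"delta_pos":[0.2,-12.8,4.7],"turn":0,"jaw":1}
  ]
}}

```text
clock: 19.27
tool_pos: [0.4967, 0.0609, 0.2487]
eef_rot: [0.731, 0.682, 0.002, 0.001]
contact_force: [-0.3, 0.4, 1.2]
opening: 0.004
```

```bash
python3 -c "
from h import *
plan([.472,.060,.180],86)
b=vision.snapshot('side')[90:250,180:320]
cv2.imwrite('pics/c3.png',cv2.resize(b,None,fx=4,fy=4))"
```

```text
t 19.27 pos [0.4967 0.0609 0.2487] ang 86.05 tilt [ 0.001  0.004 -1.   ] F [-0.3  0.4  1.2] open 0.004
delta [-0.26 -2.49  6.86] turn 0.053254637754662326 rows 1.7515957690633353 0.007437798569086917
```

View pics/c3.png

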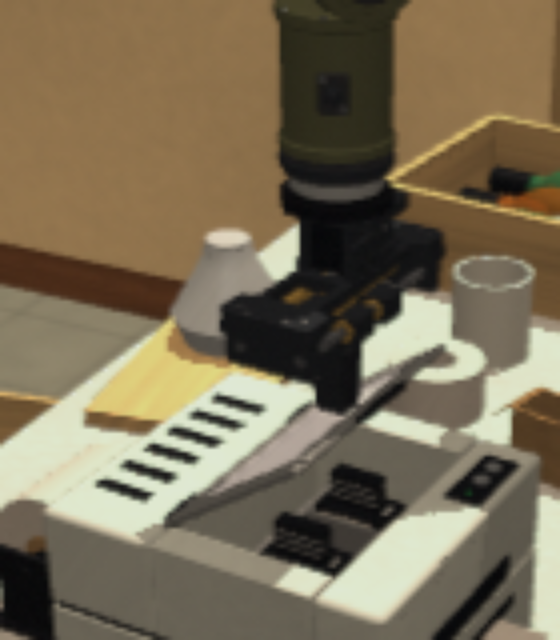

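>>> {"fn": "send_rows", "kwargs": {
  "series": [
    {"delta_pos":[0,-1.0,1.3],"turn":0,"jaw":1},
    {"delta_pos":[0,-1.6,2.6],"turn":0,"jaw":1},
    {"delta_pos":[0,-2.1,3.9],"turn":0,"jaw":1},
    {"delta_pos":[0,-2.3,5.0],"turn":0,"jaw":1},
    {"delta_pos":[0,-2.4,5.6],"turn":0,"jaw":1},
    {"delta_pos":[0,-2.4,5.8],"turn":0,"jaw":1}
  ]
}}

```text
clock: 19.82
tool_pos: [0.4732, 0.0619, 0.1891]
eef_rot: [0.731, 0.682, 0.0, 0.0]
contact_force: [-0.5, -0.5, 0.9]
opening: 0.006
```

```bash
python3 -c "
from h import *
plan([.472,.060,.180],86)
b=vision.snapshot('side')[120:250,180:320]
cv2.imwrite('pics/c4.png',cv2.resize(b,None,fx=4,fy=4))"
```

```text
t 19.82 pos [0.4732 0.0619 0.1891] ang 86.03 tilt [-0.     0.001 -1.   ] F [-0.5 -0.5  0.9] open 0.006
delta [-0.2  -0.11  0.91] turn 0.02741722279679948 rows 0.22463716687775329 0.003829221061005514
```

View pics/c4.png

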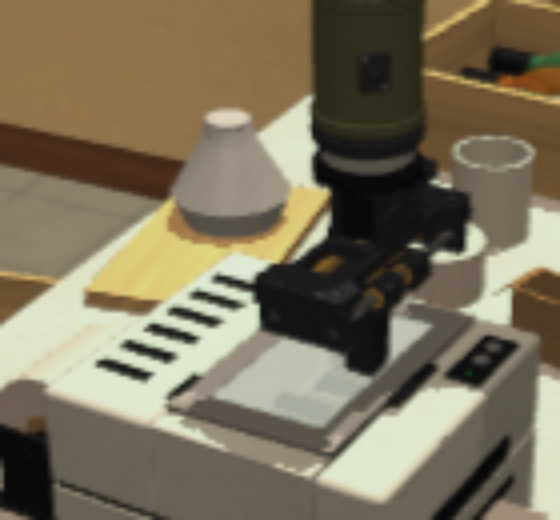

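Nearly shut. Press gently until the force rises.

>>> {"fn": "send_rows", "kwargs": {
  "series": [
    {"delta_pos":[0,-0.2,0.2],"turn":0,"jaw":1},
    {"delta_pos":[0,-0.2,0.4],"turn":0,"jaw":1},
    {"delta_pos":[0,-0.2,0.4],"turn":0,"jaw":1}
  ]
}}

```text
clock: 20.12
tool_pos: [0.4714, 0.0622, 0.1859]
eef_rot: [0.731, 0.682, 0.001, 0.001]
contact_force: [-1.7, -0.3, 8.2]
opening: 0.0
```

>>> {"fn": "send_rows", "kwargs": {
  "series": [
    {"delta_pos":[0,0,0.15],"turn":0,"jaw":1},
    {"delta_pos":[0,0,0.3],"turn":0,"jaw":1},
    {"delta_pos":[0,0,0.3],"turn":0,"jaw":1}
  ]
}}

```text
clock: 20.37
tool_pos: [0.4714, 0.0623, 0.1854]
eef_rot: [0.731, 0.682, 0.001, 0.003]
contact_force: [-7.6, -4.7, 35.9]
opening: 0.002
```

>>> {"fn": "send_rows", "kwargs": {
  "series": [
    {"delta_pos":[0,0,-0.4],"turn":0,"jaw":1},
    {"delta_pos":[0,0,-2],"turn":0,"jaw":1},
    {"delta_pos":[0,0,-5],"turn":0,"jaw":1},
    {"delta_pos":[0,0,-9],"turn":0,"jaw":1},
    {"delta_pos":[0,0,-13],"turn":0,"jaw":1},
    {"delta_pos":[0,-4,-17],"turn":0,"jaw":1},
    {"delta_pos":[-4,-8,-17],"turn":0,"jaw":1},
    {"delta_pos":[-8,-8,-17],"turn":0,"jaw":1}
  ]
}}

```text
clock: 21.03
tool_pos: [0.3897, 0.0061, 0.3531]
eef_rot: [0.728, 0.686, 0.002, 0.002]
contact_force: [1.7, -1.8, -0.6]
opening: 0.002
```

>>> {"fn": "send_rows", "kwargs": {
  "series": [
    {"delta_pos":[-4,0,0],"turn":0,"jaw":1},
    {"delta_pos":[-8,0,0],"turn":0,"jaw":1},
    {"delta_pos":[-12,0,0],"turn":0,"jaw":1},
    {"delta_pos":[-16,0,0],"turn":0,"jaw":1},
    {"delta_pos":[-16,0,0],"turn":0,"jaw":1},
    {"delta_pos":[-16,0,0],"turn":0,"jaw":1}
  ]
}}

```text
clock: 21.53
tool_pos: [0.3799, -0.1594, 0.3503]
eef_rot: [0.733, 0.68, 0.0, -0.0]
contact_force: [0.5, 0.3, -0.7]
opening: 0.005
```

```bash
python3 -c "
from h import *
plan([.472,.060,.180],86)
b=vision.snapshot('side');t=vision.snapshot('top')
cv2.imwrite('pics/d0.png',b)
cv2.imwrite('pics/d1.png',cv2.resize(b[130:280,160:330],None,fx=4,fy=4))
cv2.imwrite('pics/d2.png',cv2.resize(t[130:300,120:430],None,fx=2.5,fy=2.5))"
```

```text
t 21.53 pos [ 0.3799 -0.1594  0.3503] ang 85.68 tilt [ 0.001 -0.    -1.   ] F [ 0.5  0.3 -0.7] open 0.005
delta [22.56  7.54 17.04] turn -0.31841248247189924 rows 7.016106778309736 0.04447101710501386
```

View pics/d1.png

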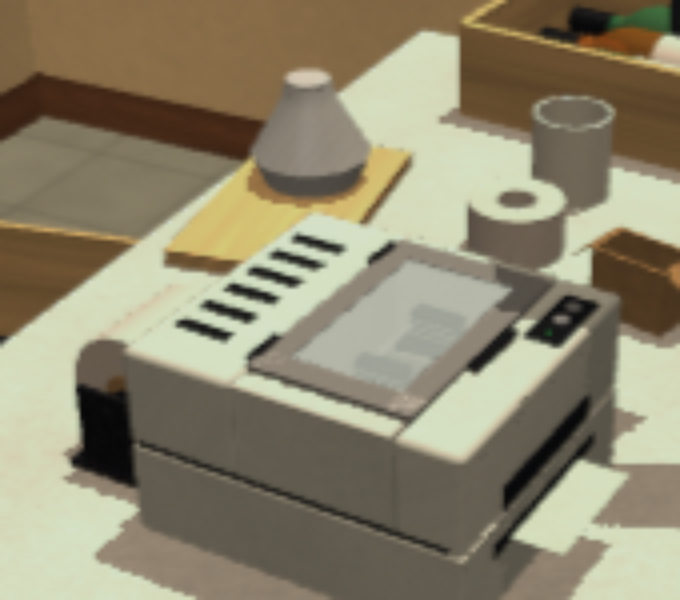

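View pics/d2.png

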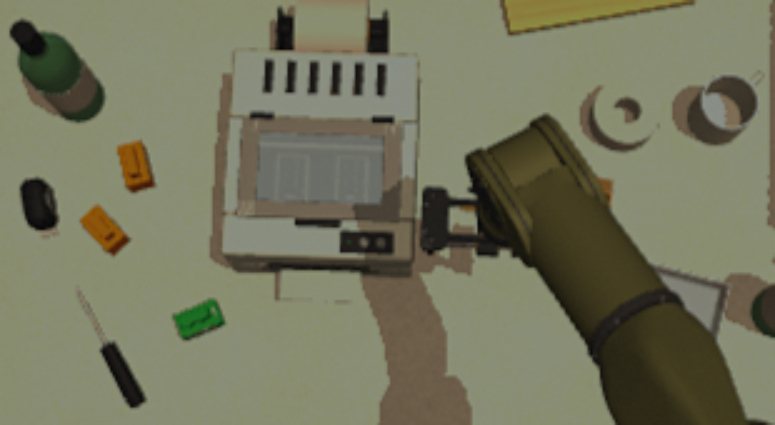

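View pics/d0.png

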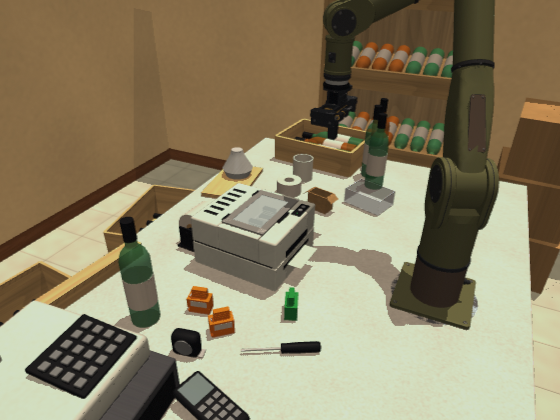

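The cover lies flat, both tabs show level through the window, and the bystanders look unmoved. The arm is clear, so I'm handing in.

```bash
python3 -c "
from plant import order
print(order.finish_job())"
```

```text
the job is handed in; nothing more can be done
None
```

The cartridge is in the empty bay (the robot's right-hand one) with its groove towards the sprung ball, and the cover is pressed shut. I handed in at about 21.5 s of the 72 s allowed.

**What I did**
- **Regrasp:** the printer was too close for the gripper body at the needed grip angle. I gripped the tab lengthwise, set the cartridge down about 4 cm away, then regripped it across the tab.
- **First try at the bay:** the cartridge caught the bay's rim, reaching about 37 N. I backed off, shifted it about 1 mm and went in by feel. That load was on the rim, not the print head.
- **Pressing home:** it passed the ball and then stopped moving at about 21 N, well under the 45 N limit. It stopped within 1 mm of the depth I had worked out for fully home.
- **Cover:** I swung it down with closed fingertips and pressed until the outer face was 6 mm above the printer's top, which is the cover's thickness. The last press peaked at about 36 N on the fingertips, firmer than I meant.

**Last checks**
- Before shutting the cover, the side view showed the new cartridge's tab level with the neighbouring one to within about half a pixel (roughly 1 mm).
- Afterwards the cover lay flat, the arm was clear, and the other things on the counter looked unmoved by eye.

**What disagreed**
- The force readings never showed the expected 13 to 20 N peak at the ball. The highest was about 6 N, followed by a dip as it clicked in. I only get a reading at the end of each move, so the peak may have fallen between them. I took it as home from the depth and the firm stop.
- The two cameras put the bay 3 to 5 mm apart, so the final alignment was done by touch.

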